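# Change the filter cassettes of the bench dust filter

## Task

Change the cassettes of the bench dust filter: swing its carry handle back until it clicks into its rest, take out every dirty brown cassette by pressing the orange pedal under it and lifting it out, and push it fully home under a spring clip of the aluminium cleaning rack. Push both fresh white cassettes down into the filter's two bays until they latch, lugs to the front, then swing the handle upright again. Do not knock over the white cup or push the wooden knob off the riser.

Things in the scene. Friction and masses are not known exactly. Their poses are not given: they have to be found in the camera images.
- dirty_1: Dirty filter cassette, 40 mm thick (x), 64 wide (y), 50 high; blue grip rib on its top 18 thick (x), 44 wide (y), 22 high (total 72). Foot, the lowest 6 mm, 34 x 58. Lug on its front (-x): 7 proud, 28 wide, 8 to 20 mm up. Origin: centre of underside, z up. 0.11 kg. Brown pleats, dusty frame. Starts latched in bay_1; may be absent
- dirty_2: Dirty filter cassette, 40 mm thick (x), 64 wide (y), 50 high; blue grip rib on its top 18 thick (x), 44 wide (y), 22 high (total 72). Foot, the lowest 6 mm, 34 x 58. Lug on its front (-x): 7 proud, 28 wide, 8 to 20 mm up. Origin: centre of underside, z up. 0.11 kg. Brown pleats, dusty frame. Starts latched in bay_2; may be absent
- fresh_1: Fresh filter cassette, 40 mm thick (x), 64 wide (y), 50 high; blue grip rib on its top 18 thick (x), 44 wide (y), 22 high (total 72). Foot, the lowest 6 mm, 34 x 58. Lug on its front (-x): 7 proud, 28 wide, 8 to 20 mm up. Origin: centre of underside, z up. 0.11 kg. White pleats. Starts standing on the riser
- fresh_2: Fresh filter cassette, 40 mm thick (x), 64 wide (y), 50 high; blue grip rib on its top 18 thick (x), 44 wide (y), 22 high (total 72). Foot, the lowest 6 mm, 34 x 58. Lug on its front (-x): 7 proud, 28 wide, 8 to 20 mm up. Origin: centre of underside, z up. 0.11 kg. White pleats. Starts standing on the riser
- bay_1 (a point): seat centre of bay_1, the filter unit's +y bay, 24 mm over the riser; a latched cassette has its origin here (to 3 mm above) and the same axes, lug to the front (-x). Inside 42.6 x 69 mm, walls 44 mm above the seat. The hook stops a cassette let in 15 to 19 mm high; pushed down with 8 to 15 N it latches
- bay_2 (a point): seat centre of bay_2, the filter unit's -y bay, 24 mm over the riser; a latched cassette has its origin here (to 3 mm above) and the same axes, lug to the front (-x). Inside 42.6 x 69 mm, walls 44 mm above the seat. The hook stops a cassette let in 15 to 19 mm high; pushed down with 8 to 15 N it latches
- latch_1 (a joint): hidden latch of bay_1, rad: 0 at rest, hook over the lug; 0.25 pedal fully down; spring return. Above 0.2 the hook is clear and an ejector lifts the cassette 9 mm; it stays up when the pedal is let go and can be lifted straight out. An incoming cassette pushes the sloped hook aside
- latch_2 (a joint): hidden latch of bay_2, rad: 0 at rest, hook over the lug; 0.25 pedal fully down; spring return. Above 0.2 the hook is clear and an ejector lifts the cassette 9 mm; it stays up when the pedal is let go and can be lifted straight out. An incoming cassette pushes the sloped hook aside
- pedal_1 (a point): top centre of the orange pedal of latch_1, 40 x 34 mm, in front (-x) of bay_1; press straight down about 9 mm here, with 5 to 8 N
- pedal_2 (a point): top centre of the orange pedal of latch_2, 40 x 34 mm, in front (-x) of bay_2; press straight down about 9 mm here, with 5 to 8 N
- carry_handle (a joint): carry handle of the filter unit, rad: 0 upright over the cassettes, grows as it swings back (to the unit's +x) to its stop at 1.35. From about 1.1 it rides over a spring ball (2 to 5 N at the grip) and past 1.25 is held against the stop (about 4 N at the grip frees it); elsewhere it stays where it is left
- handle_grip (a point): middle of the handle's black rubber grip, a bar 15 mm thick and 100 long along the unit's y, 85 mm from the pivot
- handle_hinge (a point): middle of the handle's pivot line, 45 mm over the riser; the pivot runs along the unit's y. Axes of the filter unit: x to its back, y along the row of bays. The unit is 172 x 196 mm, fixed
- slot_1 (a point): seat centre of slot_1 of the aluminium cleaning rack (the one at the rack's -x end), 36 mm over the riser; a cassette fully home has its origin here and the same axes, lug to -x under the steel spring clip. Inside 42.6 x 67 mm, walls 39 mm above the seat. The clip stops a cassette 14 to 17 mm high; push with 6 to 12 N till it snaps home
- slot_2 (a point): seat centre of slot_2 of the aluminium cleaning rack (the one at the +x end, 80 mm from slot_1), 36 mm over the riser; a cassette fully home has its origin here and the same axes, lug to -x under the steel spring clip. Inside 42.6 x 67 mm, walls 39 mm above the seat. The clip stops a cassette 14 to 17 mm high; push with 6 to 12 N till it snaps home
- riser_top (a point): middle of the top of the fixed plywood riser, 360 x 350 mm, 160 mm over the bench, on which all the work stands. Between it and the robot a microscope hangs over the bench (x 0.14 to 0.35, y -0.18 to 0.21, z 0.26 to 0.63): keep the arm above or left of it, and move over the riser with the TCP about 0.36 m high
- bit_cup: white plastic cup, 37 mm across, 56 high, on the riser's front right corner; bystander, origin at the centre of its underside
- turned_knob: small turned wooden knob, 38 mm across, 40 high, on the riser behind the rack; bystander, origin at the centre of its underside
Things that resemble listed ones, but are neither listed nor needed, are in the scene too. What is shaped like the dirty_2 but purple is not meant.

How it is judged:
On the way:
1. the carry handle is swung back and held in its detent (value of joint carry_handle above 1.27 rad), for 0.3 s.
At the end, for the whole second after the job is handed in: Handle upright again (under 0.2 rad); each dirty cassette home in a rack slot (within 5 mm, under 3 mm high), each fresh one latched in a bay (within 5 mm, under 5 mm high), upright within 0.1 rad; both latches sprung back (under 0.06); cassettes at rest (value of joint carry_handle below 0.2 rad and value of joint each of latch_1, latch_2 below 0.06 rad and ((x of dirty_1 in the frame of slot_1 between -0.005 and 0.005 m and y of dirty_1 in the frame of slot_1 between -0.005 and 0.005 m and z of dirty_1 in the frame of slot_1 between -0.004 and 0.003 m and angle between dirty_1's own z axis and vertical below 0.1 rad) or (x of dirty_1 in the frame of slot_2 between -0.005 and 0.005 m and y of dirty_1 in the frame of slot_2 between -0.005 and 0.005 m and z of dirty_1 in the frame of slot_2 between -0.004 and 0.003 m and angle between dirty_1's own z axis and vertical below 0.1 rad)) and ((x of dirty_2 in the frame of slot_1 between -0.005 and 0.005 m and y of dirty_2 in the frame of slot_1 between -0.005 and 0.005 m and z of dirty_2 in the frame of slot_1 between -0.004 and 0.003 m and angle between dirty_2's own z axis and vertical below 0.1 rad) or (x of dirty_2 in the frame of slot_2 between -0.005 and 0.005 m and y of dirty_2 in the frame of slot_2 between -0.005 and 0.005 m and z of dirty_2 in the frame of slot_2 between -0.004 and 0.003 m and angle between dirty_2's own z axis and vertical below 0.1 rad)) and ((x of fresh_1 in the frame of bay_1 between -0.005 and 0.005 m and y of fresh_1 in the frame of bay_1 between -0.005 and 0.005 m and z of fresh_1 in the frame of bay_1 between -0.004 and 0.005 m and angle between fresh_1's own z axis and vertical below 0.1 rad) or (x of fresh_1 in the frame of bay_2 between -0.005 and 0.005 m and y of fresh_1 in the frame of bay_2 between -0.005 and 0.005 m and z of fresh_1 in the frame of bay_2 between -0.004 and 0.005 m and angle between fresh_1's own z axis and vertical below 0.1 rad)) and ((x of fresh_2 in the frame of bay_1 between -0.005 and 0.005 m and y of fresh_2 in the frame of bay_1 between -0.005 and 0.005 m and z of fresh_2 in the frame of bay_1 between -0.004 and 0.005 m and angle between fresh_2's own z axis and vertical below 0.1 rad) or (x of fresh_2 in the frame of bay_2 between -0.005 and 0.005 m and y of fresh_2 in the frame of bay_2 between -0.005 and 0.005 m and z of fresh_2 in the frame of bay_2 between -0.004 and 0.005 m and angle between fresh_2's own z axis and vertical below 0.1 rad)) and linear speed of each of dirty_1, dirty_2, fresh_1, fresh_2 below 0.02 m/s); the robot touches nothing.
It fails at once if the white cup is knocked over (angle between bit_cup's own z axis and vertical above 0.6 rad).
It fails at once if the wooden knob is knocked off the riser (height (world z) of turned_knob below 0.12 m).
Of dirty_1, dirty_2 only 1 to 2 are there at a start; the rules pass over those that are not, and their reading is None.
At some moment in a run one of fresh_1, fresh_2 may be knocked a few centimetres aside while the robot is not near it.
Once in a run the grip may slacken for a moment while it holds something.
It also fails if it takes over 208 s, if anything falls off the work surface, if the arm or the gripper's body presses on something with over 40 N, if the wrist force passes 120 N, or if a joint passes its speed limit or range.

## Robot

A 6-joint arm with a two-finger parallel gripper is mounted at the origin on the work surface; the furniture and walls round the work are solid. World frame = base frame: x ahead of the robot, y to its left, z up, the work surface at z = 0. Lengths are in m, angles in rad, forces in N, time in s.
With the tool pointing down it reaches from about 0.3 to 0.85 m from the base axis. Payload 5.4 kg.
Tool frame: the origin (TCP) lies between the finger pads, 19 mm behind the fingertips; this is the grasp point; z points along the fingers, y is the direction in which the jaws open and shut (so a half turn about z gives the same grasp; the last joint's range is limited). The gripper opens to 85 mm and grips with 20 to 120 N. Pads are 22 mm wide; open, the fingers measure 114 mm over their backs; the gripper's body (76 mm by 85 mm) begins 54 mm behind the grasp point. The pads swing forward as they close: fully open they stand 13 mm farther back than shut.
Start: joints at [1.002, 0.158, 1.597, -0, 1.386, -0.21], TCP at [0.202, 0.538, 0.25] pointing down, gripper open.
Joint ranges: [-2.91, 2.91], [-0.94, 2.29], [0.18, 2.7], [-1.29, 4.43], [0.17, 2.64], [-3, 3]. Speed limits (rad/s): [2.57, 2.57, 3.14, 3.14, 3.14, 3.14].

## Interface

Orientations are given as a unit quaternion [w, x, y, z].
In Python, from cell import ctrl, read_camera, finish_job gives the robot as it stands.
- The arm moves only by the tool move_arm, never from a script. Its argument "commands" is a list of rows, each an object with "hand": the gripper command: -1 is shut, 1 is fully open, values between are in proportion; "travel": the shift along the tool's x, y, z in mm, a list of three; "turn": the turn about the tool's z in degrees. In form: [{"hand": hand, "travel": [tx, ty, tz], "turn": turn}, ...]. A call has exactly 10 rows; each row shifts and turns the commanded pose from where the row before left it, along the tool's axes as they then stand; what a row does not reach is not made up. A row lasts 1/10 s, in which the tool goes at most 50 mm and 8.59 degrees, less where a joint would pass 70% of its speed; a pose out of reach is approached as far as the arm can. A call is refused whole if a number of a shift passes 50 or a number of a turn 8.59, either way. A call with a gripper value outside its range is refused whole. The fingers move at their own pace and stop on an object; "squeeze" is the grip in N (left out, the last holds). Time passes only in rows, so rows that do not move let the fingers close, or fill a call up. It gives the time, the measured TCP pose, the force and the opening at its end, in the units of the state.
- ctrl.get_state(): the state, without advancing time (a new reading comes with each control period).
- read_camera(name): name is "side" or "top"; returns a dict with "pixels" (384x512x3 uint8, red, green, blue), "vertical_fov" (degrees; the focal length in pixels is half the picture's height over the tangent of half this angle, whatever the lens; pixels are square), "cx", "cy" (the principal point, pixels), "extrinsics" (4x4, takes a point from camera to world coordinates). Camera axes: x right, y down, z forward; pixel columns grow to the right and rows downward; lengths in m; the calibration is good to about 2 mm. A picture is of the moment at which its call begins. There is no depth.
- finish_job(): hands the job in, once; it reports no verdict.
The state is a dict: "clock": time; "q": joint angles; "joint_vel": joint speeds; "joint_torque": joint torques, N m; "ee_pos": TCP position; "orientation": TCP orientation; "ft_force": force on the tool from outside, world axes, zero at the start; "torque": the same for the moment, N m; "width": finger opening in m.
Only numpy, scipy, OpenCV 4.12 (cv2) and the standard library are available. Lean on these libraries where they do the work, as an engineer would, in place of code of your own. Each camera call takes 0.05 s, during which the arm holds its last target. There are 200 camera calls.

## Working session

There is one attempt and no reset: what is moved stays moved. The work goes in short steps, Python scripts to look and compute and a tool call to move; the robot and the scene stay as the last step left them, time stands still between calls to the robot, and variables do not carry over. Pictures are saved under pics/ and viewed, about 12 in all and at most 16, crops included, and the job is handed in when it is done.

Besides the shell and the picture viewer there is one more tool, called after "Request:" in YAML: its name, and indented under it one key for each argument. move_arm: Moves the arm, as the interface text tells. Its arguments: {"type":"object","properties":{"commands":{"type":"array","items":{"type":"object","properties":{"hand":{"type":"number"},"travel":{"type":"array","items":{"type":"number"}},"turn":{"type":"number"}}}},"squeeze":{"type":"number"}},"required":["commands"]}

```bash
ls; mkdir -p pics; cat > h.py <<'E'
import numpy as np, cv2
from cell import ctrl, read_camera, finish_job
def snap(n,f):
    c=read_camera(n); cv2.imwrite(f'pics/{f}.png',c['pixels'][:,:,::-1]); np.savez(f'pics/{f}.npz',**{k:np.array(v) for k,v in c.items()}); return c
def load(f): return dict(np.load(f'pics/{f}.npz'))
def foc(c): return 192/np.tan(np.radians(float(c['vertical_fov']))/2)
def ray(c,u,v,z):
    E=c['extrinsics'];d=E[:3,:3]@np.array([(u-c['cx'])/foc(c),(v-c['cy'])/foc(c),1]);o=E[:3,3];return o+d*(z-o[2])/d[2]
def proj(c,p):
    E=c['extrinsics'];q=E[:3,:3].T@(np.array(p)-E[:3,3]);return np.array([q[0]/q[2]*foc(c)+c['cx'],q[1]/q[2]*foc(c)+c['cy']])
E
python3 - <<'E'
from h import *
s=ctrl.get_state();print({k:np.round(v,3) for k,v in s.items()})
for n in('top','side'):
    c=snap(n,n+'0');print(n,foc(c),c['cx'],c['cy'],np.round(c['extrinsics'],3).tolist())
    cv2.imwrite(f'pics/{n}0b.png',cv2.resize(cv2.imread(f'pics/{n}0.png'),(800,600),interpolation=cv2.INTER_CUBIC))
E
```

```text
pics
{'clock': np.float64(0.0), 'q': array([ 1.002,  0.159,  1.598,  0.   ,  1.386, -0.21 ]), 'joint_vel': array([ 0.001, -0.001,  0.   , -0.001,  0.001, -0.001]), 'joint_torque': array([-0.0000e+00, -3.9600e+01, -3.3143e+01, -0.0000e+00,  8.0000e-03,
       -0.0000e+00]), 'ee_pos': array([0.202, 0.538, 0.249]), 'orientation': array([-0.   ,  0.178,  0.984, -0.001]), 'ft_force': array([-0.608, -0.75 , -0.105]), 'torque': array([ 0.017, -0.019,  0.008]), 'width': np.float64(0.086)}
top 370.6065959407885 259.38303149211043 196.80731423045225 [[-0.029, -0.983, 0.183, 0.278], [-1.0, 0.03, 0.003, 0.25], [-0.009, -0.183, -0.983, 1.064], [0.0, 0.0, 0.0, 1.0]]
side 451.1567347660288 255.31104428127824 192.79535246573045 [[0.298, 0.651, -0.698, 1.183], [0.955, -0.201, 0.219, 0.018], [0.003, -0.732, -0.681, 0.91], [0.0, 0.0, 0.0, 1.0]]
```

View pics/top0b.png

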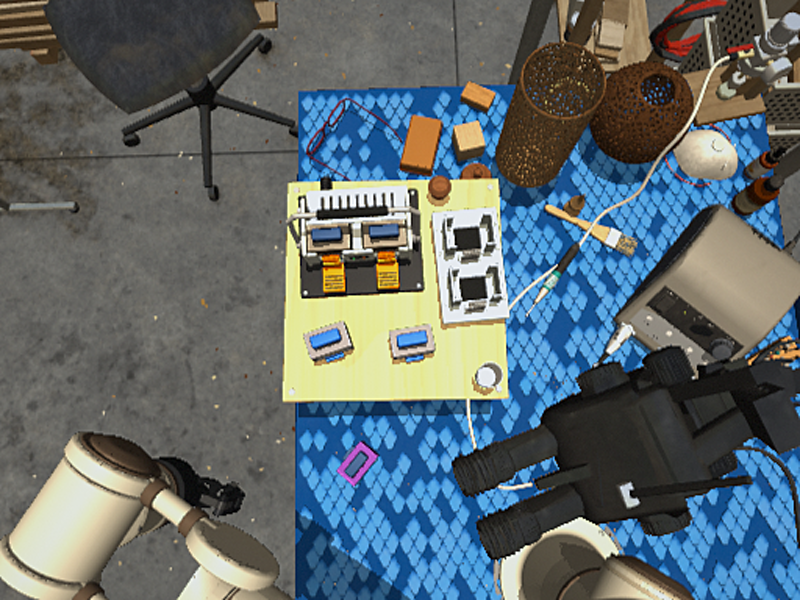

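View pics/side0b.png

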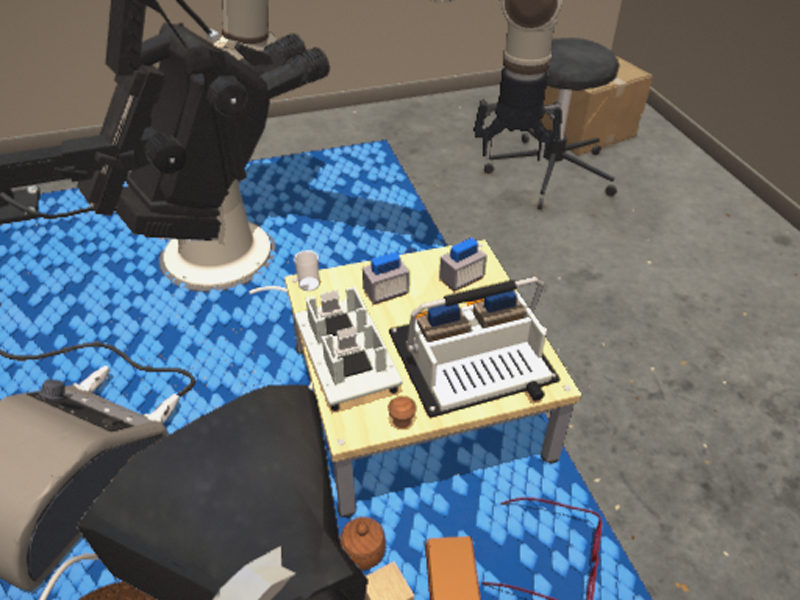

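Top view: filter at about (360,240) in 800-px scale with both dirty cassettes in it. The rack is at (470,265), the fresh cassettes at (328,341) and (412,342), the cup at (487,377) and the knob at (440,187). The purple decoy lies on the bench at (357,463). Next, enlarged crops.

```bash
python3 - <<'E'
from h import *
a=cv2.imread('pics/top0.png')[110:262,178:330];cv2.imwrite('pics/ta.png',cv2.resize(a,(600,600),interpolation=cv2.INTER_CUBIC))
b=cv2.imread('pics/side0.png')[145:295,175:375];cv2.imwrite('pics/sa.png',cv2.resize(b,(800,600),interpolation=cv2.INTER_CUBIC))
E
```

```text
(no output)
```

View pics/ta.png

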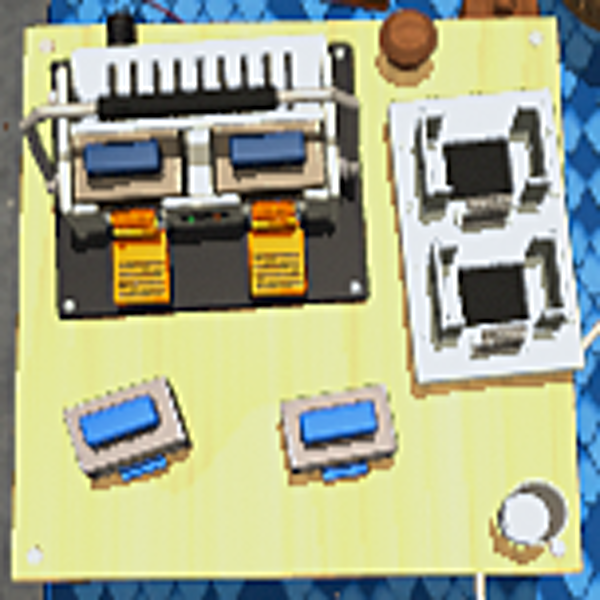

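View pics/sa.png

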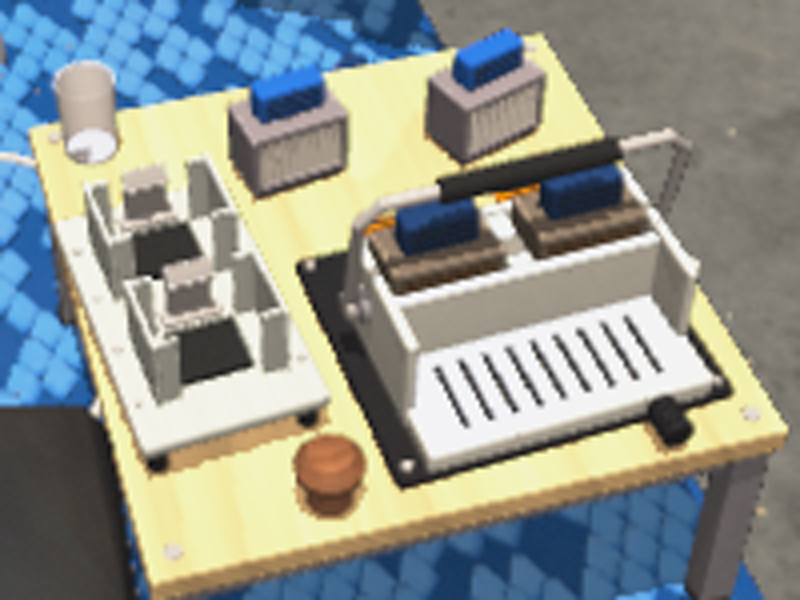

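Crops: the dirty cassettes (brown frames, dark-blue ribs) sit at (122,157) and (266,150) in the top crop. The handle grip is at (187,102), and the pedals are at (140,260) and (277,255). The fresh cassettes are at (125,425) and (340,430), both with lugs toward the robot. The purple frame on the bench is the excluded decoy; the brown cassettes in the bays are the ones meant.

```bash
cat >> h.py <<'E'
def blobs(c,lo,hi,roi,amin=15,z=None,show=True):
    u0,v0,u1,v1=roi;im=cv2.cvtColor(c['pixels'][v0:v1,u0:u1],cv2.COLOR_RGB2HSV);s=4
    m=cv2.inRange(cv2.resize(im,None,fx=s,fy=s,interpolation=cv2.INTER_LINEAR),np.array(lo),np.array(hi))
    r=[]
    for k in cv2.findContours(m,cv2.RETR_EXTERNAL,cv2.CHAIN_APPROX_NONE)[0]:
        if cv2.contourArea(k)<amin*s*s: continue
        b=(cv2.boxPoints(cv2.minAreaRect(k))+.5)/s-.5+[u0,v0]
        r.append(b)
    return sorted(r,key=lambda b:b.mean(0)[0])
def box(c,b,z):
    P=np.array([ray(c,u,v,z) for u,v in b])[:,:2];e=[P[1]-P[0],P[2]-P[1]];L=max(e,key=np.linalg.norm);a=np.degrees(np.arctan2(L[0],-L[1]));a=(a+90)%180-90
    return P.mean(0).round(4),np.round(sorted(map(np.linalg.norm,e)),4),round(-a,1)  # centre, dims, yaw (0: long along y)
E
python3 - <<'E'
from h import *
c=load('top0');R=(178,110,330,262)
def show(n,lo,hi,z):
    for b in blobs(c,lo,hi,R): print(n,b.mean(0).round(1),*box(c,b,z))
show('freshrib',(100,150,200),(120,255,255),.232)
show('dirtyrib',(100,80,60),(125,255,175),.256)
show('pedal',(10,150,150),(22,255,255),.19)
def P(x,y,z): 
    r=ray(c,178+x*152/600,110+y*152/600,z);return r.round(4)
print('grip ends',P(98,102,.29),P(277,97,.29))
for n,x,y,z in [('riserNW',22,18,.16),('NE',555,16,.16),('SW',12,575,.16),('SE',580,578,.16),('slot_back',478,165,.196),('slot_front',495,292,.196),('rackcor',390,103,.18),('r2',553,90,.18),('r3',585,365,.18),('r4',420,378,.18),('boltFL',68,305,.163),('boltFR',353,287,.163),('boltBR',340,50,.163),('cup',533,515,.216)]: print(n,P(x,y,z))
E
```

```text
freshrib [198.6 112.4] [0.6421 0.3922] [0.014  0.0228] 1.9
freshrib [207.4 215.9] [0.3924 0.372 ] [0.0153 0.0412] -17.5
freshrib [233.  112.1] [0.64   0.3101] [0.0127 0.0544] 1.9
freshrib [257.4 111.9] [0.6388 0.2519] [0.0114 0.0131] 1.9
freshrib [263.3 216.2] [0.3878 0.2456] [0.0154 0.0412] -8.7
freshrib [290.6 111.5] [0.6371 0.1727] [0.0095 0.0155] 1.9
freshrib [322.6 142.6] [0.5572 0.1012] [0.0082 0.0233] -86.5
freshrib [323.4 156.4] [0.5238 0.1015] [0.0095 0.0273] 88.9
freshrib [325.5 257. ] [0.2928 0.1109] [0.0177 0.0249] 63.4
freshrib [326.  174.1] [0.4812 0.098 ] [0.0156 0.0368] -86.6
freshrib [326.8 219.9] [0.3757 0.1027] [0.0122 0.095 ] -87.7
freshrib [327.3 187.5] [0.4497 0.097 ] [0.0118 0.0289] 86.4
freshrib [327.5 142.8] [0.5565 0.0899] [0.0088 0.0227] -86.4
dirtyrib [193.9 112.5] [0.6317 0.3991] [0.0142 0.0209] 1.9
dirtyrib [208.4 149.1] [0.5421 0.3657] [0.0179 0.0426] -2.0
dirtyrib [210.9 112.4] [0.6307 0.3597] [0.0135 0.0384] 1.9
dirtyrib [243.5 258.6] [0.294  0.2913] [0.0117 0.2344] 1.7
dirtyrib [245. 147.] [0.5443 0.2823] [0.0168 0.0425] -2.4
dirtyrib [250.4 111.8] [
[... 614 characters left out ...]
5 0.0467] -89.8
pedal [246.9 171.2] [0.5048 0.2819] [0.031  0.0529] 88.0
pedal [248.4 180.1] [0.4823 0.2787] [0.0199 0.0327] 1.8
pedal [249.4 173.7] [0.4982 0.2759] [0.0146 0.0323] -27.2
pedal [281.1 117.4] [0.6405 0.1932] [0.0225 0.0225] 1.9
grip ends [0.5617 0.373  0.29  ] [0.5614 0.2735 0.29  ]
riserNW [0.6689 0.4436 0.16  ]
NE [0.6588 0.0941 0.16  ]
SW [0.3074 0.4466 0.16  ]
SE [0.2954 0.1    0.16  ]
slot_back [0.5478 0.1534 0.196 ]
slot_front [0.4674 0.147  0.196 ]
rackcor [0.5954 0.2053 0.18  ]
r2 [0.6007 0.1017 0.18  ]
r3 [0.4235 0.0924 0.18  ]
r4 [0.4185 0.1936 0.18  ]
boltFL [0.4745 0.4123 0.163 ]
boltFR [0.4806 0.2323 0.163 ]
boltBR [0.6387 0.2356 0.163 ]
cup [0.3309 0.1342 0.216 ]
```

Request:
move_arm:
  commands:
    - {"hand":1,"travel":[0,0,-14],"turn":8.45}
    - {"hand":1,"travel":[0,0,-14],"turn":8.45}
    - {"hand":1,"travel":[0,0,-14],"turn":8.45}
    - {"hand":1,"travel":[0,0,-14],"turn":8.45}
    - {"hand":1,"travel":[0,0,-14],"turn":8.45}
    - {"hand":1,"travel":[0,0,-14],"turn":8.45}
    - {"hand":1,"travel":[0,0,-14],"turn":8.45}
    - {"hand":0,"travel":[0,0,-14],"turn":8.45}
    - {"hand":0,"travel":[0,0,-14],"turn":0}
    - {"hand":0,"travel":[0,0,0],"turn":0}

```text
clock: 1.1
ee_pos: [0.2023, 0.539, 0.3782]
orientation: [-0.0, 0.694, 0.72, 0.002]
ft_force: [-0.2, 1.3, 0.2]
width: 0.044
```

```bash
cat >> h.py <<'E'
from scipy.spatial.transform import Rotation as Ro
def st(show=True):
    s=ctrl.get_state();o=s['orientation'];R=Ro.from_quat([o[1],o[2],o[3],o[0]]).as_matrix()
    if show: print('t',round(float(s['clock']),2),'p',s['ee_pos'].round(4),'yaw',np.degrees(np.arctan2(R[1,1],R[0,1])).round(2),'z',R[:,2].round(3),'F',s['ft_force'].round(1),'w',round(float(s['width']),4),'q',s['q'].round(2))
    return s,R
def go(x,y,z,yaw=None):
    s,R=st();d=R.T@(np.array([x,y,z])-s['ee_pos'])*1e3;print('travel',d.round(1),'turn',None if yaw is None else (np.degrees(np.arctan2(R[1,1],R[0,1]))-yaw).round(1))
E
python3 -c "
from h import *
go(.5615,.323,.36,1.9)"
```

```text
t 1.1 p [0.2023 0.539  0.3782] yaw 2.05 z [ 0.002  0.003 -1.   ] F [-0.2  1.3  0.2] w 0.044 q [1.   0.11 1.4  0.   1.63 0.97]
travel [-228.7  351.3   18.2] turn 0.1
```

Request:
move_arm:
  commands:
    - {"hand":0,"travel":[-15,40,0],"turn":0}
    - {"hand":0,"travel":[-25,40,0],"turn":0}
    - {"hand":0,"travel":[-25,40,0],"turn":0}
    - {"hand":0,"travel":[-25,40,0],"turn":0}
    - {"hand":0,"travel":[-25,40,0],"turn":0}
    - {"hand":0,"travel":[-25,40,0],"turn":0}
    - {"hand":0,"travel":[-25,40,0],"turn":0}
    - {"hand":0,"travel":[-25,40,0],"turn":0}
    - {"hand":0,"travel":[-25,31,0],"turn":0}
    - {"hand":0,"travel":[-14,0,10],"turn":0}

```text
clock: 2.1
ee_pos: [0.5637, 0.3179, 0.3648]
orientation: [0.001, 0.696, 0.718, -0.0]
ft_force: [-0.7, -1.5, -0.5]
width: 0.0429
```

```bash
python3 -c "
from h import *
go(.5615,.323,.295,1.9)"
```

```text
t 2.1 p [0.5637 0.3179 0.3648] yaw 1.79 z [ 0.001 -0.001 -1.   ] F [-0.7 -1.5 -0.5] w 0.0429 q [ 0.33  0.3   1.21 -0.    1.63  0.3 ]
travel [ 5.3 -2.  69.8] turn -0.1
```

Request:
move_arm:
  commands:
    - {"hand":0,"travel":[5,-2,14],"turn":0}
    - {"hand":0,"travel":[0,0,14],"turn":0}
    - {"hand":0,"travel":[0,0,14],"turn":0}
    - {"hand":0,"travel":[0,0,14],"turn":0}
    - {"hand":0,"travel":[0,0,14],"turn":0}
    - {"hand":-1,"travel":[0,0,0],"turn":0}
    - {"hand":-1,"travel":[0,0,0],"turn":0}
    - {"hand":-1,"travel":[0,0,0],"turn":0}
    - {"hand":-1,"travel":[0,0,0],"turn":0}
    - {"hand":-1,"travel":[0,0,0],"turn":0}
  squeeze: 20

```text
clock: 3.1
ee_pos: [0.5578, 0.3258, 0.2958]
orientation: [-0.0, 0.696, 0.718, -0.0]
ft_force: [-1.1, 0.5, -5.6]
width: 0.0141
```

```bash
python3 -c "
from h import *
st();snap('side','s1')
b=cv2.imread('pics/s1.png')[125:275,200:400];cv2.imwrite('pics/s1b.png',cv2.resize(b,(800,600),interpolation=cv2.INTER_CUBIC))"
```

```text
t 3.1 p [0.5578 0.3258 0.2958] yaw 1.85 z [-0.  0. -1.] F [-1.1  0.5 -5.6] w 0.0141 q [0.34 0.32 1.32 0.   1.5  0.31]
```

View pics/s1b.png

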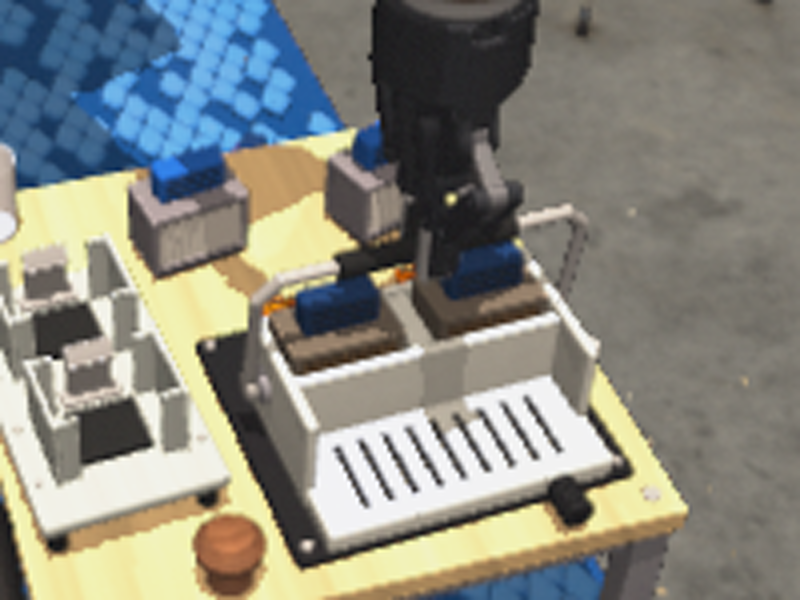

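The grip is clamped between the jaws at the bar's left-centre, and the fresh cassettes are still in place. Swinging the handle back now.

Request:
move_arm:
  commands:
    - {"hand":-1,"travel":[0,8.5,0.4],"turn":0}
    - {"hand":-1,"travel":[0,8.4,1.3],"turn":0}
    - {"hand":-1,"travel":[0,8.2,2.1],"turn":0}
    - {"hand":-1,"travel":[0,8,2.9],"turn":0}
    - {"hand":-1,"travel":[0,7.6,3.7],"turn":0}
    - {"hand":-1,"travel":[0,7.2,4.4],"turn":0}
    - {"hand":-1,"travel":[0,6.8,5.1],"turn":0}
    - {"hand":-1,"travel":[0,6.2,5.8],"turn":0}
    - {"hand":-1,"travel":[0,5.6,6.4],"turn":0}
    - {"hand":-1,"travel":[0,0,0],"turn":0}
  squeeze: 20

```text
clock: 4.15
ee_pos: [0.6216, 0.328, 0.2595]
orientation: [-0.004, 0.695, 0.719, -0.005]
ft_force: [-11.9, 0.8, -8.8]
width: 0.014
```

Request:
move_arm:
  commands:
    - {"hand":-1,"travel":[0,3.5,6.9],"turn":0}
    - {"hand":-1,"travel":[0,3.2,7.4],"turn":0}
    - {"hand":-1,"travel":[0,2.8,7.8],"turn":0}
    - {"hand":-1,"travel":[0,2.2,8],"turn":0}
    - {"hand":-1,"travel":[0,1.5,8],"turn":0}
    - {"hand":-1,"travel":[0,0.8,4],"turn":0}
    - {"hand":-1,"travel":[0,0,0],"turn":0}
    - {"hand":-1,"travel":[0,0,0],"turn":0}
    - {"hand":-1,"travel":[0,0,0],"turn":0}
    - {"hand":-1,"travel":[0,0,0],"turn":0}
  squeeze: 20

```text
clock: 5.15
ee_pos: [0.6306, 0.3305, 0.2293]
orientation: [-0.006, 0.694, 0.72, -0.006]
ft_force: [-48.9, -6.1, 35.5]
width: 0.0141
```

```bash
python3 -c "
from h import *
st();snap('side','s2')
b=cv2.imread('pics/s2.png')[125:275,200:400];cv2.imwrite('pics/s2b.png',cv2.resize(b,(800,600),interpolation=cv2.INTER_CUBIC))"
```

```text
t 5.15 p [0.6306 0.3305 0.2293] yaw 2.05 z [-0.018 -0.    -1.   ] F [-48.9  -6.1  35.5] w 0.0141 q [0.31 0.54 1.16 0.01 1.46 0.27]
```

View pics/s2b.png

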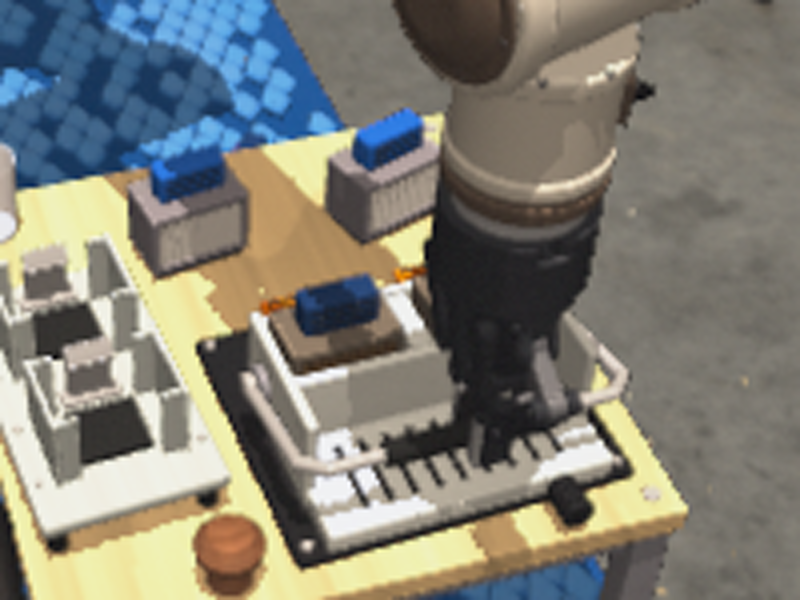

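Handle is down on its rest: the chord from start gives about 1.36 rad, and the force shows it on the stop. I'll relax the push, open and rise.

Request:
move_arm:
  commands:
    - {"hand":-1,"travel":[0,-4,-2],"turn":0}
    - {"hand":-1,"travel":[0,-3,-2],"turn":0}
    - {"hand":-1,"travel":[0,0,0],"turn":0}
    - {"hand":-0.3,"travel":[0,0,0],"turn":0}
    - {"hand":0,"travel":[0,0,0],"turn":0}
    - {"hand":0,"travel":[0,0,0],"turn":0}
    - {"hand":0,"travel":[0,0,-15],"turn":0}
    - {"hand":0,"travel":[0,0,-30],"turn":0}
    - {"hand":0,"travel":[0,0,-40],"turn":0}
    - {"hand":0,"travel":[0,0,-40],"turn":0}
  squeeze: 20

```text
clock: 6.2
ee_pos: [0.6316, 0.3277, 0.3531]
orientation: [0.0, 0.696, 0.718, 0.0]
ft_force: [0.9, -0.5, 0.1]
width: 0.0433
```

```bash
python3 - <<'E'
from h import *
st();c=snap('side','s3')
def S(x,y,z): return ray(c,200+x/4,125+y/4,z).round(4)
# side ray heights for rib top edges/feats
for n,x,y,z in [('d2 rib',338,296,.256),('knob',230,560,.16)]: print(n,S(x,y,z))
b=cv2.imread('pics/s3.png')[125:275,200:400];cv2.imwrite('pics/s3b.png',cv2.resize(b,(800,600),interpolation=cv2.INTER_CUBIC))
go(.4905,.363,.30)
t=load('top0')
for p in [(.4905,.363),(.489,.279)]:
  for z in(.175,.18,.185,.19,.195): print(p,z,proj(t,[*p,z]).round(1))
E
```

```text
t 6.2 p [0.6316 0.3277 0.3531] yaw 1.81 z [ 0.001  0.    -1.   ] F [ 0.9 -0.5  0.1] w 0.0433 q [ 0.31  0.49  0.99 -0.    1.66  0.28]
d2 rib [0.5491 0.2812 0.256 ]
knob [0.6264 0.198  0.16  ]
t 6.25 p [0.6336 0.3283 0.3629] yaw 1.81 z [ 0.014  0.004 -1.   ] F [-0.6 -0.7  5.5] w 0.0426 q [ 0.31  0.48  0.98 -0.    1.67  0.28]
travel [  39.  -142.8   61. ] turn None
(0.4905, 0.363) 0.175 [214.3 179.3]
(0.4905, 0.363) 0.18 [214.1 178.8]
(0.4905, 0.363) 0.185 [213.8 178.4]
(0.4905, 0.363) 0.19 [213.5 177.9]
(0.4905, 0.363) 0.195 [213.3 177.4]
(0.489, 0.279) 0.175 [248.4 178.9]
(0.489, 0.279) 0.18 [248.3 178.4]
(0.489, 0.279) 0.185 [248.3 177.9]
(0.489, 0.279) 0.19 [248.2 177.4]
(0.489, 0.279) 0.195 [248.1 177. ]
```

View pics/s3b.png

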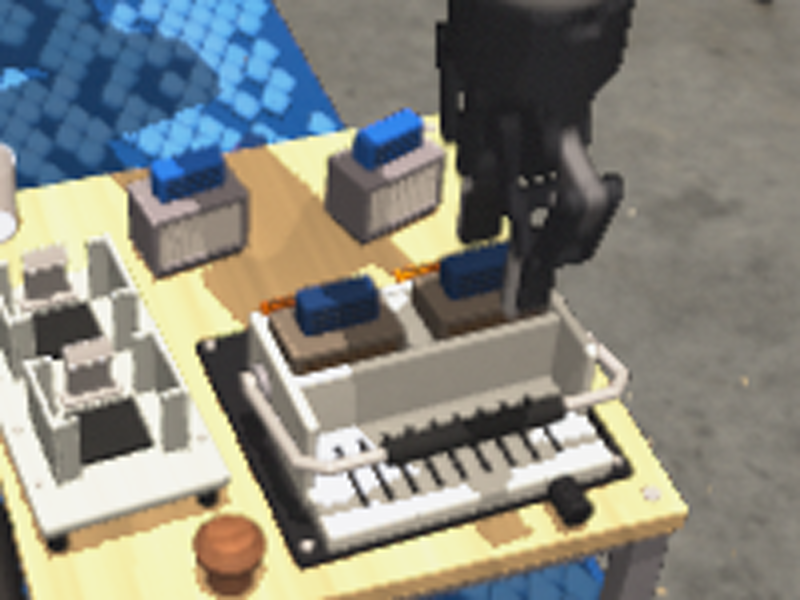

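Handle stays back on the cover. Next, press pedal 1 with closed fingers.

Request:
move_arm:
  commands:
    - {"hand":-1,"travel":[8,-36.5,0],"turn":0}
    - {"hand":-1,"travel":[8,-36.5,0],"turn":0}
    - {"hand":-1,"travel":[8,-36.5,0],"turn":0}
    - {"hand":-1,"travel":[8,-36.5,0],"turn":0}
    - {"hand":-1,"travel":[7,0,20],"turn":0}
    - {"hand":-1,"travel":[0,0,30],"turn":0}
    - {"hand":-1,"travel":[0,0,30],"turn":0}
    - {"hand":-1,"travel":[0,0,30],"turn":0}
    - {"hand":-1,"travel":[0,0,20],"turn":0}
    - {"hand":-1,"travel":[0,0,0],"turn":0}

```text
clock: 7.25
ee_pos: [0.483, 0.3615, 0.218]
orientation: [-0.001, 0.696, 0.718, -0.003]
ft_force: [-0.7, -0.3, -0.8]
width: -0.0004
```

```bash
python3 - <<'E'
from h import *
go(.487,.363,.21,1.9);c=snap('side','s4');E=cv2.imread('pics/s4.png')[125:275,200:400];cv2.imwrite('pics/s4b.png',cv2.resize(E,(800,600),interpolation=cv2.INTER_CUBIC))
E
```

```text
t 7.25 p [0.483  0.3615 0.218 ] yaw 1.83 z [-0.005 -0.002 -1.   ] F [-0.7 -0.3 -0.8] w -0.0004 q [ 0.44  0.26  1.54 -0.    1.34  0.41]
travel [1.4 4.1 8. ] turn -0.1
```

View pics/s4b.png

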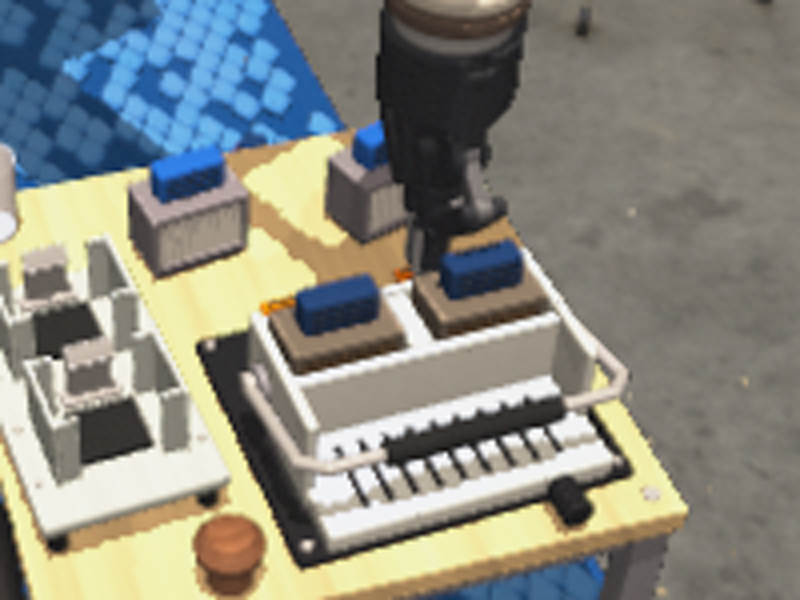

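Fingers closed above pedal 1, tips at about z 0.20. Descending gently.

Request:
move_arm:
  commands:
    - {"hand":-1,"travel":[1,2,3],"turn":0}
    - {"hand":-1,"travel":[0,0,3],"turn":0}
    - {"hand":-1,"travel":[0,0,3],"turn":0}
    - {"hand":-1,"travel":[0,0,3],"turn":0}
    - {"hand":-1,"travel":[0,0,0],"turn":0}
    - {"hand":-1,"travel":[0,0,0],"turn":0}
    - {"hand":-1,"travel":[0,0,0],"turn":0}
    - {"hand":-1,"travel":[0,0,0],"turn":0}
    - {"hand":-1,"travel":[0,0,0],"turn":0}
    - {"hand":-1,"travel":[0,0,0],"turn":0}

```text
clock: 8.3
ee_pos: [0.4862, 0.3634, 0.2088]
orientation: [-0.0, 0.696, 0.718, -0.0]
ft_force: [-0.2, -0.1, 0.0]
width: 0.0002
```

Request:
move_arm:
  commands:
    - {"hand":-1,"travel":[0,0,2],"turn":0}
    - {"hand":-1,"travel":[0,0,2],"turn":0}
    - {"hand":-1,"travel":[0,0,2],"turn":0}
    - {"hand":-1,"travel":[0,0,2],"turn":0}
    - {"hand":-1,"travel":[0,0,2],"turn":0}
    - {"hand":-1,"travel":[0,0,0],"turn":0}
    - {"hand":-1,"travel":[0,0,0],"turn":0}
    - {"hand":-1,"travel":[0,0,0],"turn":0}
    - {"hand":-1,"travel":[0,0,0],"turn":0}
    - {"hand":-1,"travel":[0,0,0],"turn":0}

```text
clock: 9.3
ee_pos: [0.4859, 0.364, 0.201]
orientation: [-0.0, 0.695, 0.719, 0.0]
ft_force: [-6.6, -0.8, 10.8]
width: -0.0002
```

```bash
cat >> h.py <<'E'
def ribs_side(c):
    for b in blobs(c,(100,80,40),(125,255,150),(265,180,345,215)): print('siderib',b.mean(0).round(1))
E
python3 - <<'E'
from h import *
ribs_side(load('s4'));c=snap('side','s5');ribs_side(c);st()
print(proj(c,[.543,.365,.256]),proj(c,[.543,.365,.265]))
E
```

```text
siderib [283.9 200.8]
siderib [319.8 192. ]
siderib [283.9 200.8]
siderib [320.7 193.5]
t 9.35 p [0.4858 0.364  0.201 ] yaw 1.87 z [ 0.     0.001 -1.   ] F [-7.8 -1.4 11.2] w 0.0001 q [0.44 0.28 1.56 0.   1.31 0.41]
[320.20956931 189.16916144] [320.6335653  186.06022035]
```

Request:
move_arm:
  commands:
    - {"hand":-1,"travel":[0,0,1],"turn":0}
    - {"hand":-1,"travel":[0,0,1],"turn":0}
    - {"hand":-1,"travel":[0,0,1],"turn":0}
    - {"hand":-1,"travel":[0,0,1],"turn":0}
    - {"hand":-1,"travel":[0,0,0],"turn":0}
    - {"hand":-1,"travel":[0,0,0],"turn":0}
    - {"hand":-1,"travel":[0,0,0],"turn":0}
    - {"hand":-1,"travel":[0,0,0],"turn":0}
    - {"hand":-1,"travel":[0,0,0],"turn":0}
    - {"hand":-1,"travel":[0,0,0],"turn":0}

```text
clock: 10.35
ee_pos: [0.486, 0.3642, 0.2004]
orientation: [0.0, 0.695, 0.719, 0.001]
ft_force: [-14.8, -5.4, 26.4]
width: -0.0003
```

```bash
python3 - <<'E'
from h import *
c=snap('side','s6');ribs_side(c);st()
t=snap('top','t6')
cv2.imwrite('pics/t6b.png',cv2.resize(np.vstack([t['pixels'][110:210,178:290],c['pixels'][170:270,240:352]])[:,:,::-1],None,fx=3,fy=3,interpolation=cv2.INTER_CUBIC))
E
```

```text
siderib [283.9 200.8]
siderib [320.8 193.7]
t 10.4 p [0.486  0.3642 0.2003] yaw 1.89 z [ 0.001  0.001 -1.   ] F [-13.9  -5.1  26.2] w -0.0002 q [0.44 0.28 1.56 0.   1.3  0.41]
```

View pics/t6b.png

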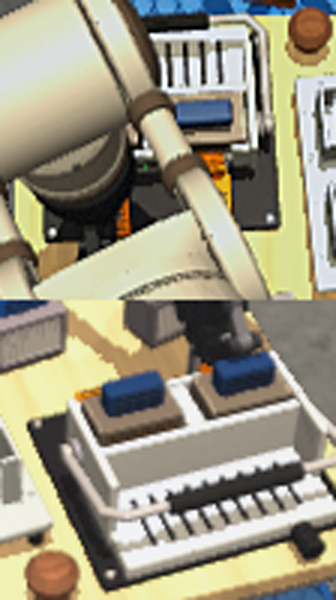

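Request:
move_arm:
  commands:
    - {"hand":-1,"travel":[0,0,-4],"turn":0}
    - {"hand":-1,"travel":[0,0,-4],"turn":0}
    - {"hand":-1,"travel":[0,0,-4],"turn":0}
    - {"hand":-1,"travel":[0,0,-4],"turn":0}
    - {"hand":-1,"travel":[0,-3,0],"turn":0}
    - {"hand":-1,"travel":[0,-3,0],"turn":0}
    - {"hand":-1,"travel":[0,-2,0],"turn":0}
    - {"hand":-1,"travel":[0,0,3],"turn":0}
    - {"hand":-1,"travel":[0,0,0],"turn":0}
    - {"hand":-1,"travel":[0,0,0],"turn":0}

```text
clock: 11.45
ee_pos: [0.4781, 0.3631, 0.2074]
orientation: [-0.0, 0.696, 0.718, -0.0]
ft_force: [0.8, -0.9, -0.7]
width: 0.0002
```

Request:
move_arm:
  commands:
    - {"hand":-1,"travel":[0,0,2],"turn":0}
    - {"hand":-1,"travel":[0,0,2],"turn":0}
    - {"hand":-1,"travel":[0,0,0],"turn":0}
    - {"hand":-1,"travel":[0,0,0],"turn":0}
    - {"hand":-1,"travel":[0,0,0],"turn":0}
    - {"hand":-1,"travel":[0,0,0],"turn":0}
    - {"hand":-1,"travel":[0,0,0],"turn":0}
    - {"hand":-1,"travel":[0,0,0],"turn":0}
    - {"hand":-1,"travel":[0,0,0],"turn":0}
    - {"hand":-1,"travel":[0,0,0],"turn":0}

```text
clock: 12.45
ee_pos: [0.4782, 0.3632, 0.2038]
orientation: [-0.0, 0.696, 0.718, 0.0]
ft_force: [-1.4, 0.6, 3.1]
width: -0.0004
```

Request:
move_arm:
  commands:
    - {"hand":-1,"travel":[0,0,2],"turn":0}
    - {"hand":-1,"travel":[0,0,1],"turn":0}
    - {"hand":-1,"travel":[0,0,0],"turn":0}
    - {"hand":-1,"travel":[0,0,0],"turn":0}
    - {"hand":-1,"travel":[0,0,0],"turn":0}
    - {"hand":-1,"travel":[0,0,0],"turn":0}
    - {"hand":-1,"travel":[0,0,0],"turn":0}
    - {"hand":-1,"travel":[0,0,0],"turn":0}
    - {"hand":-1,"travel":[0,0,0],"turn":0}
    - {"hand":-1,"travel":[0,0,0],"turn":0}

```text
clock: 13.45
ee_pos: [0.4781, 0.3632, 0.2008]
orientation: [-0.0, 0.696, 0.718, -0.0]
ft_force: [-3.6, 1.1, 5.2]
width: -0.0
```

Request:
move_arm:
  commands:
    - {"hand":-1,"travel":[0,0,2],"turn":0}
    - {"hand":-1,"travel":[0,0,1],"turn":0}
    - {"hand":-1,"travel":[0,0,0],"turn":0}
    - {"hand":-1,"travel":[0,0,0],"turn":0}
    - {"hand":-1,"travel":[0,0,0],"turn":0}
    - {"hand":-1,"travel":[0,0,0],"turn":0}
    - {"hand":-1,"travel":[0,0,0],"turn":0}
    - {"hand":-1,"travel":[0,0,0],"turn":0}
    - {"hand":-1,"travel":[0,0,0],"turn":0}
    - {"hand":-1,"travel":[0,0,0],"turn":0}

```text
clock: 14.45
ee_pos: [0.4783, 0.3633, 0.199]
orientation: [0.0, 0.696, 0.718, 0.0]
ft_force: [-7.2, -1.2, 10.9]
width: -0.0002
```

Request:
move_arm:
  commands:
    - {"hand":-1,"travel":[0,0,2],"turn":0}
    - {"hand":-1,"travel":[0,0,2],"turn":0}
    - {"hand":-1,"travel":[0,0,0],"turn":0}
    - {"hand":-1,"travel":[0,0,0],"turn":0}
    - {"hand":-1,"travel":[0,0,0],"turn":0}
    - {"hand":-1,"travel":[0,0,0],"turn":0}
    - {"hand":-1,"travel":[0,0,0],"turn":0}
    - {"hand":-1,"travel":[0,0,0],"turn":0}
    - {"hand":-1,"travel":[0,0,0],"turn":0}
    - {"hand":-1,"travel":[0,0,0],"turn":0}

```text
clock: 15.45
ee_pos: [0.4785, 0.3635, 0.1982]
orientation: [0.0, 0.696, 0.719, 0.001]
ft_force: [-13.6, -4.0, 24.1]
width: 0.0
```

```bash
python3 - <<'E'
from h import *
c=snap('side','s7');ribs_side(c);st()
a=load('s6')['pixels'].astype(int);print(np.abs(a-c['pixels'].astype(int))[178:215,265:345].max(2).max(0))
E
```

```text
siderib [283.8 200.8]
siderib [320.9 191.2]
t 15.5 p [0.4785 0.3635 0.1982] yaw 1.86 z [ 0.002  0.001 -1.   ] F [-14.4  -4.8  24.5] w -0.0003 q [ 0.45  0.27  1.58 -0.    1.3   0.42]
[  8  70  71  70  15  72  70  26  70  72  71  15  71  84  52  47  50  57
  92  93  91  86   8   7   5   3   4   4   3   9  21  25  14  23  18  66
 125 130  70 116 100  88  98  95 144 114 101 106 119 125 114 108 110 122
 112 109 106 110 110 109 109 114 120 110 117 169 149 114  85  82  71 106
  68  21   3   2   2   3   2   3]
```

Cassette 1 popped up (the rib rose about 2.5 px in the side view). Lifting off and grasping its rib.

Request:
move_arm:
  commands:
    - {"hand":-1,"travel":[0,0,-20],"turn":0}
    - {"hand":-1,"travel":[0,0,-45],"turn":0}
    - {"hand":0,"travel":[0,0,-45],"turn":0}
    - {"hand":0,"travel":[0,22,0],"turn":0}
    - {"hand":0,"travel":[0,22,0],"turn":0}
    - {"hand":0,"travel":[0,20,0],"turn":0}
    - {"hand":0,"travel":[0,0,10],"turn":0}
    - {"hand":0,"travel":[0,0,10],"turn":0}
    - {"hand":0,"travel":[0,0,8],"turn":0}
    - {"hand":0,"travel":[0,0,0],"turn":0}

```text
clock: 16.5
ee_pos: [0.5405, 0.3649, 0.2732]
orientation: [-0.001, 0.695, 0.719, -0.002]
ft_force: [0.1, 0.6, -0.5]
width: 0.0427
```

```bash
python3 - <<'E'
from h import *
go(.5425,.366,.264,1.9);c=snap('side','s8');ribs_side(c)
for p in [(.5421,.3657),(.5443,.2823)]: print(proj(c,[*p,.254]).round(1))
E
```

```text
t 16.5 p [0.5405 0.3649 0.2732] yaw 1.87 z [-0.004 -0.002 -1.   ] F [ 0.1  0.6 -0.5] w 0.0427 q [ 0.41  0.35  1.33 -0.    1.47  0.38]
travel [1.  2.  9.2] turn -0.0
siderib [283.8 200.9]
siderib [315.3 192.1]
[320.2 189.5]
[284.2 198.1]
```

Request:
move_arm:
  commands:
    - {"hand":0,"travel":[1,2,4],"turn":0}
    - {"hand":0,"travel":[0,0,4],"turn":0}
    - {"hand":0,"travel":[0,0,0],"turn":0}
    - {"hand":-1,"travel":[0,0,0],"turn":0}
    - {"hand":-1,"travel":[0,0,0],"turn":0}
    - {"hand":-1,"travel":[0,0,0],"turn":0}
    - {"hand":-1,"travel":[0,0,0],"turn":0}
    - {"hand":-1,"travel":[0,0,0],"turn":0}
    - {"hand":-1,"travel":[0,0,0],"turn":0}
    - {"hand":-1,"travel":[0,0,0],"turn":0}
  squeeze: 70

```text
clock: 17.55
ee_pos: [0.5448, 0.3663, 0.2685]
orientation: [0.001, 0.696, 0.718, 0.001]
ft_force: [3.7, -1.3, 1.6]
width: 0.0161
```

Request:
move_arm:
  commands:
    - {"hand":-1,"travel":[0,0,-5],"turn":0}
    - {"hand":-1,"travel":[0,0,-8],"turn":0}
    - {"hand":-1,"travel":[0,0,-10],"turn":0}
    - {"hand":-1,"travel":[0,0,-12],"turn":0}
    - {"hand":-1,"travel":[0,0,-15],"turn":0}
    - {"hand":-1,"travel":[0,0,-15],"turn":0}
    - {"hand":-1,"travel":[0,0,-15],"turn":0}
    - {"hand":-1,"travel":[0,0,-15],"turn":0}
    - {"hand":-1,"travel":[0,0,0],"turn":0}
    - {"hand":-1,"travel":[0,0,0],"turn":0}

```text
clock: 18.55
ee_pos: [0.5442, 0.3663, 0.3631]
orientation: [0.0, 0.696, 0.718, 0.0]
ft_force: [-0.6, -0.7, -1.7]
width: 0.016
```

```bash
python3 - <<'E'
from h import *
st();c=snap('side','s9');t=load('top0')
a=cv2.resize(t['pixels'][128:212,272:332],None,fx=7,fy=7,interpolation=cv2.INTER_CUBIC)
b=cv2.resize(c['pixels'][150:266,190:350],None,fx=5,fy=5,interpolation=cv2.INTER_CUBIC)
b=cv2.resize(c['pixels'][175:265,190:260],None,fx=5.5,fy=6.53,interpolation=cv2.INTER_CUBIC)[:588]
cv2.imwrite('pics/rack.png',np.hstack([a,b[:588,:380]])[:,:,::-1]);print(a.shape,b.shape)
cv2.imwrite('pics/s9b.png',cv2.resize(c['pixels'][100:250,220:420],(800,600),interpolation=cv2.INTER_CUBIC)[:,:,::-1])
E
```

```text
t 18.55 p [0.5442 0.3663 0.3631] yaw 1.84 z [ 0.001  0.    -1.   ] F [-0.6 -0.7 -1.7] w 0.016 q [0.41 0.33 1.18 0.   1.64 0.38]
(588, 420, 3) (588, 385, 3)
```

View pics/rack.png

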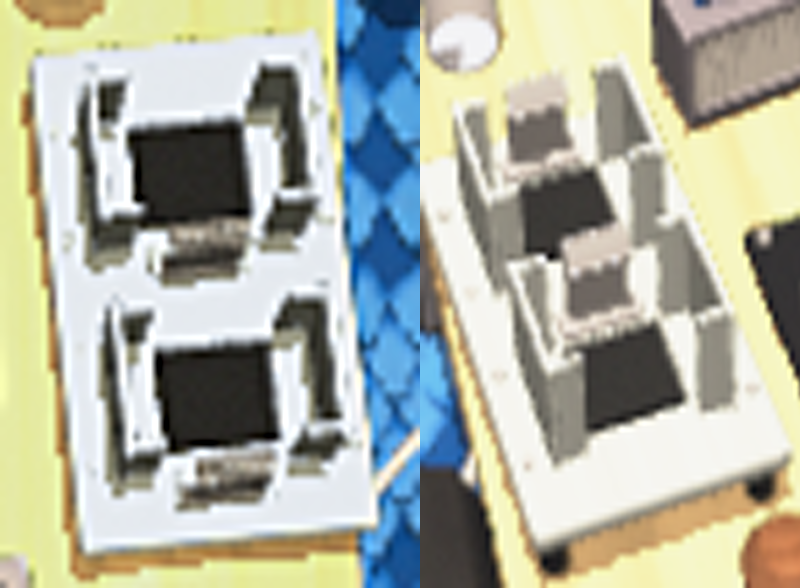

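View pics/s9b.png

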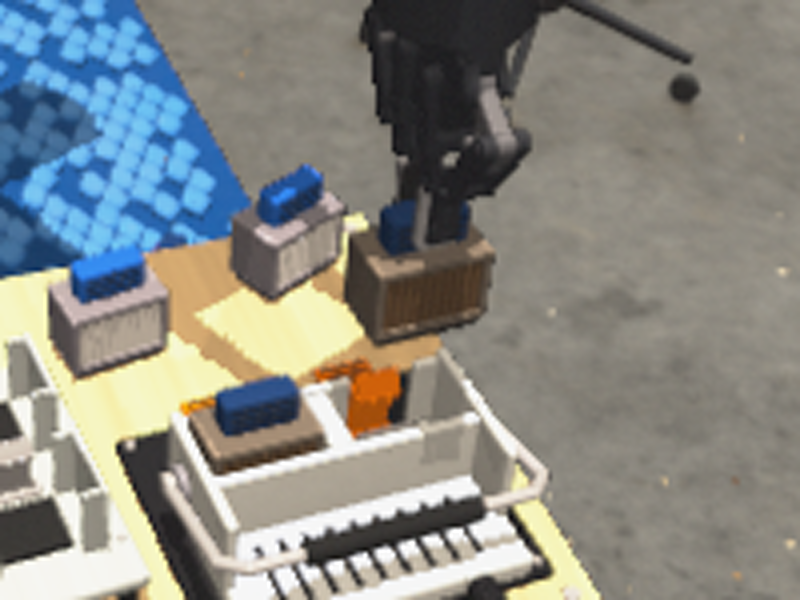

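```bash
cat >> h.py <<'E'
def tri(c1,p1,c2,p2):
    A=[];b=[]
    for c,p in((c1,p1),(c2,p2)):
        o=c['extrinsics'][:3,3];d=ray(c,*p,0)-o;d/=np.linalg.norm(d);M=np.eye(3)-np.outer(d,d);A.append(M);b.append(M@o)
    x=np.linalg.lstsq(np.vstack(A),np.hstack(b),rcond=None)[0];return x.round(4),[(proj(c,x)-p).round(1).tolist() for c,p in((c1,p1),(c2,p2))]
E
python3 - <<'E'
from h import *
t=load('top0');s=load('s9')
T=lambda x,y:(272+x/7-.43,128+y/7-.43)
S=lambda x,y:(190+(x-420)/5.5-.4,175+y/6.53-.4)
for n,a,b in [('s2 +x+y',(134,125),(685,402)),('s2 -x+y',(140,222),(655,325)),('s1 +x+y',(156,350),(613,222)),('s1 -x+y',(163,447),(600,168))]: print(n,tri(t,T(*a),s,S(*b)))
for z in (.18,.188,.196):
  P=[ray(t,*T(x,y),z)[:2] for x,y in[(134,125),(245,121),(250,215),(140,222),(156,350),(272,342),(279,436),(163,447)]]
  P=np.array(P);print(z,P[:4].mean(0).round(4),P[4:].mean(0).round(4),'yaw',[np.degrees(np.arctan2((b-a)[0],-(b-a)[1])).round(1) for a,b in((P[0],P[1]),(P[3],P[2]),(P[4],P[5]),(P[7],P[6]))], np.linalg.norm(P[1]-P[0]).round(4),np.linalg.norm(P[0]-P[3]).round(4))
# rack plate corners in both
for n,a,b in [('NW',(35,57),(788,462)),('SW',(85,550),(None,None)),('NE',(318,32),(535,540))]:
  if b[0]: print(n,tri(t,T(*a),s,S(*b)))
print('fresh side',[ (b.mean(0)).round(1) for b in blobs(s,(100,150,150),(120,255,255),(225,135,312,180))],'init',[ (b.mean(0)).round(1) for b in blobs(load('side0'),(100,150,150),(120,255,255),(225,135,312,180))])
E
```

```text
s2 +x+y (array([0.5657, 0.173 , 0.193 ]), [[-0.1, -0.0], [-0.1, 0.0]])
s2 -x+y (array([0.5301, 0.1716, 0.1935]), [[0.3, 0.1], [0.3, -0.0]])
s1 +x+y (array([0.483 , 0.1678, 0.198 ]), [[0.6, 0.1], [0.7, -0.0]])
s1 -x+y (array([0.4504, 0.1684, 0.1934]), [[-0.2, -0.0], [-0.2, 0.0]])
0.18 [0.5524 0.1518] [0.4714 0.1469] yaw [np.float64(0.3), np.float64(2.0), np.float64(2.3), np.float64(3.8)] 0.0395 0.0358
0.188 [0.5499 0.1526] [0.4696 0.1478] yaw [np.float64(0.3), np.float64(2.0), np.float64(2.3), np.float64(3.8)] 0.0391 0.0355
0.196 [0.5474 0.1535] [0.4679 0.1488] yaw [np.float64(0.3), np.float64(2.0), np.float64(2.3), np.float64(3.8)] 0.0388 0.0351
NW (array([0.5948, 0.2059, 0.1844]), [[0.1, 0.0], [0.1, -0.0]])
NE (array([0.5998, 0.1057, 0.1875]), [[-0.0, -0.0], [-0.1, 0.0]])
fresh side [array([227.4, 147.3]), array([237.6, 146. ]), array([258.8, 137.2]), array([259.1, 156. ]), array([292.7, 146. ])] init [array([236.7, 152. ]), array([250.1, 159.9]), array([296.7, 156.9])]
```

dirty_1 is lifted out and hangs straight in the grip. The rear-left fresh cassette has been knocked aside since the start, so I'll measure it again before grasping it. Carrying dirty_1 to slot_2.

Request:
move_arm:
  commands:
    - {"hand":-1,"travel":[-15,-0.4,0],"turn":0}
    - {"hand":-1,"travel":[-25,-0.4,0],"turn":0}
    - {"hand":-1,"travel":[-27,-0.4,0],"turn":0}
    - {"hand":-1,"travel":[-27,-0.4,0],"turn":0}
    - {"hand":-1,"travel":[-27,-0.4,0],"turn":0}
    - {"hand":-1,"travel":[-27,-0.4,0],"turn":0}
    - {"hand":-1,"travel":[-27,-0.4,0],"turn":0}
    - {"hand":-1,"travel":[-22,-0.4,0],"turn":0}
    - {"hand":-1,"travel":[-15,-0.4,0],"turn":-1.2}
    - {"hand":-1,"travel":[0,0,0],"turn":0}

```text
clock: 19.6
ee_pos: [0.547, 0.1518, 0.362]
orientation: [-0.0, 0.689, 0.725, -0.001]
ft_force: [0.6, 0.2, -1.2]
width: 0.0161
```

Request:
move_arm:
  commands:
    - {"hand":-1,"travel":[0,0,5],"turn":0}
    - {"hand":-1,"travel":[0,0,8],"turn":0}
    - {"hand":-1,"travel":[0,0,8],"turn":0}
    - {"hand":-1,"travel":[0,0,5],"turn":0}
    - {"hand":-1,"travel":[0,0,0],"turn":0}
    - {"hand":-1,"travel":[0,0,0],"turn":0}
    - {"hand":-1,"travel":[0,0,0],"turn":0}
    - {"hand":-1,"travel":[0,0,0],"turn":0}
    - {"hand":-1,"travel":[0,0,0],"turn":0}
    - {"hand":-1,"travel":[0,0,0],"turn":0}

```text
clock: 20.6
ee_pos: [0.5474, 0.1542, 0.337]
orientation: [0.0, 0.688, 0.726, 0.0]
ft_force: [-0.7, -0.5, -1.4]
width: 0.0162
```

```bash
python3 - <<'E'
from h import *
go(.5476,.154,.31,3);c=snap('side','s10')
cv2.imwrite('pics/s10b.png',cv2.resize(c['pixels'][150:260,185:305],(654,600),interpolation=cv2.INTER_CUBIC)[:,:,::-1])
E
```

```text
t 20.6 p [0.5474 0.1542 0.337 ] yaw 3.04 z [ 0. -0. -1.] F [-0.7 -0.5 -1.4] w 0.0162 q [ 0.06  0.1   1.49 -0.    1.55  0.01]
travel [-0.2  0.1 27. ] turn 0.0
```

View pics/s10b.png

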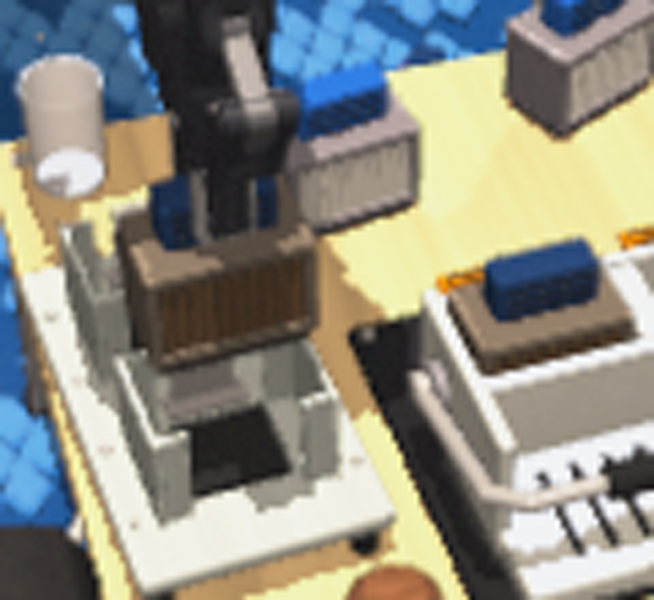

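dirty_1 hangs over slot_2 and looks aligned with the posts. Lowering it.

Request:
move_arm:
  commands:
    - {"hand":-1,"travel":[0,0,6],"turn":0}
    - {"hand":-1,"travel":[0,0,6],"turn":0}
    - {"hand":-1,"travel":[0,0,6],"turn":0}
    - {"hand":-1,"travel":[0,0,4],"turn":0}
    - {"hand":-1,"travel":[0,0,4],"turn":0}
    - {"hand":-1,"travel":[0,0,4],"turn":0}
    - {"hand":-1,"travel":[0,0,4],"turn":0}
    - {"hand":-1,"travel":[0,0,4],"turn":0}
    - {"hand":-1,"travel":[0,0,0],"turn":0}
    - {"hand":-1,"travel":[0,0,0],"turn":0}

```text
clock: 21.65
ee_pos: [0.5474, 0.1543, 0.2988]
orientation: [0.0, 0.688, 0.726, -0.0]
ft_force: [0.8, -0.9, -1.7]
width: 0.0165
```

Request:
move_arm:
  commands:
    - {"hand":-1,"travel":[0,0,2],"turn":0}
    - {"hand":-1,"travel":[0,0,2],"turn":0}
    - {"hand":-1,"travel":[0,0,2],"turn":0}
    - {"hand":-1,"travel":[0,0,2],"turn":0}
    - {"hand":-1,"travel":[0,0,0],"turn":0}
    - {"hand":-1,"travel":[0,0,0],"turn":0}
    - {"hand":-1,"travel":[0,0,0],"turn":0}
    - {"hand":-1,"travel":[0,0,0],"turn":0}
    - {"hand":-1,"travel":[0,0,0],"turn":0}
    - {"hand":-1,"travel":[0,0,0],"turn":0}

```text
clock: 22.65
ee_pos: [0.5474, 0.1543, 0.2909]
orientation: [0.0, 0.688, 0.726, 0.0]
ft_force: [0.1, 0.1, -1.7]
width: 0.0161
```

Request:
move_arm:
  commands:
    - {"hand":-1,"travel":[0,0,2],"turn":0}
    - {"hand":-1,"travel":[0,0,2],"turn":0}
    - {"hand":-1,"travel":[0,0,2],"turn":0}
    - {"hand":-1,"travel":[0,0,0],"turn":0}
    - {"hand":-1,"travel":[0,0,0],"turn":0}
    - {"hand":-1,"travel":[0,0,0],"turn":0}
    - {"hand":-1,"travel":[0,0,0],"turn":0}
    - {"hand":-1,"travel":[0,0,0],"turn":0}
    - {"hand":-1,"travel":[0,0,0],"turn":0}
    - {"hand":-1,"travel":[0,0,0],"turn":0}

```text
clock: 23.65
ee_pos: [0.5475, 0.1543, 0.2847]
orientation: [0.0, 0.688, 0.726, 0.0]
ft_force: [2.1, 0.8, -2.3]
width: 0.0163
```

Request:
move_arm:
  commands:
    - {"hand":-1,"travel":[0,0,2],"turn":0}
    - {"hand":-1,"travel":[0,0,2],"turn":0}
    - {"hand":-1,"travel":[0,0,0],"turn":0}
    - {"hand":-1,"travel":[0,0,0],"turn":0}
    - {"hand":-1,"travel":[0,0,0],"turn":0}
    - {"hand":-1,"travel":[0,0,0],"turn":0}
    - {"hand":-1,"travel":[0,0,0],"turn":0}
    - {"hand":-1,"travel":[0,0,0],"turn":0}
    - {"hand":-1,"travel":[0,0,0],"turn":0}
    - {"hand":-1,"travel":[0,0,0],"turn":0}

```text
clock: 24.65
ee_pos: [0.5474, 0.1543, 0.2808]
orientation: [0.0, 0.688, 0.726, -0.0]
ft_force: [3.0, 0.3, -2.2]
width: 0.0161
```

Request:
move_arm:
  commands:
    - {"hand":-1,"travel":[0,0,2],"turn":0}
    - {"hand":-1,"travel":[0,0,2],"turn":0}
    - {"hand":-1,"travel":[0,0,0],"turn":0}
    - {"hand":-1,"travel":[0,0,0],"turn":0}
    - {"hand":-1,"travel":[0,0,0],"turn":0}
    - {"hand":-1,"travel":[0,0,0],"turn":0}
    - {"hand":-1,"travel":[0,0,0],"turn":0}
    - {"hand":-1,"travel":[0,0,0],"turn":0}
    - {"hand":-1,"travel":[0,0,0],"turn":0}
    - {"hand":-1,"travel":[0,0,0],"turn":0}

```text
clock: 25.65
ee_pos: [0.5473, 0.1543, 0.2767]
orientation: [-0.0, 0.688, 0.726, -0.0]
ft_force: [3.9, 0.4, -2.1]
width: 0.0162
```

Request:
move_arm:
  commands:
    - {"hand":-1,"travel":[0,0,2],"turn":0}
    - {"hand":-1,"travel":[0,0,2],"turn":0}
    - {"hand":-1,"travel":[0,0,0],"turn":0}
    - {"hand":-1,"travel":[0,0,0],"turn":0}
    - {"hand":-1,"travel":[0,0,0],"turn":0}
    - {"hand":-1,"travel":[0,0,0],"turn":0}
    - {"hand":-1,"travel":[0,0,0],"turn":0}
    - {"hand":-1,"travel":[0,0,0],"turn":0}
    - {"hand":-1,"travel":[0,0,0],"turn":0}
    - {"hand":-1,"travel":[0,0,0],"turn":0}

```text
clock: 26.65
ee_pos: [0.5474, 0.1543, 0.2728]
orientation: [-0.0, 0.688, 0.726, 0.0]
ft_force: [-1.0, -0.0, -1.3]
width: 0.0162
```

```bash
python3 - <<'E'
from h import *
st();c=snap('side','s11')
cv2.imwrite('pics/s11b.png',cv2.resize(c['pixels'][165:245,190:270],(600,600),interpolation=cv2.INTER_CUBIC)[:,:,::-1])
E
```

```text
t 26.65 p [0.5474 0.1543 0.2728] yaw 3.04 z [ 0.  0. -1.] F [-1.  -0.  -1.3] w 0.0162 q [0.06 0.13 1.59 0.   1.43 0.01]
```

View pics/s11b.png

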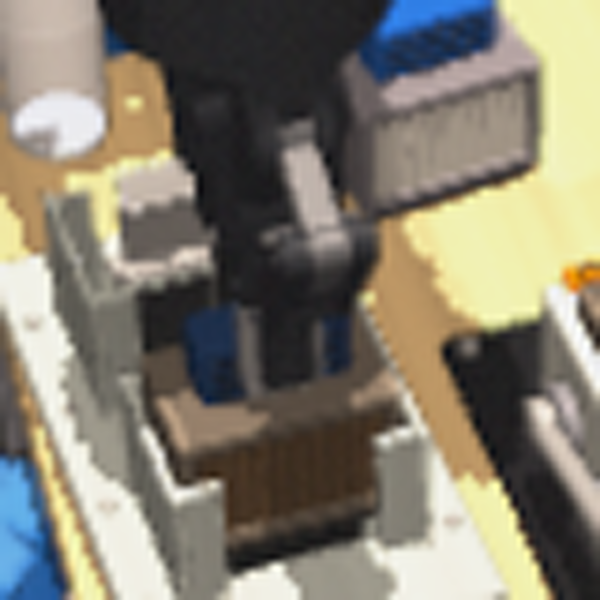

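```bash
python3 - <<'E'
from h import *
c=load('s11')
R=lambda dx,dy:(.5474+dx*np.cos(.053)-dy*np.sin(.053),.1537+dx*np.sin(.053)+dy*np.cos(.053))
for z0 in(.196,.204,.212):
  f=lambda dx,dy,dz:((proj(c,[*R(dx,dy),z0+dz])-[190,165]+.4)*7.5).round(0)
  print(z0,'back bottom y-25',f(.02,-.025,.006),'y+25',f(.02,.025,.006),'backtop y-32',f(.02,-.032,.05),'y+32',f(.02,.032,.05),'rib top back -22',f(.009,-.022,.072))
print('wall',((proj(c,[*R(.02,-.035),.235])-[190,165]+.4)*7.5))
E
```

```text
0.196 back bottom y-25 [212. 557.] y+25 [383. 511.] backtop y-32 [178. 455.] y+32 [404. 396.] rib top back -22 [198. 361.]
0.204 back bottom y-25 [211. 538.] y+25 [383. 492.] backtop y-32 [177. 435.] y+32 [404. 375.] rib top back -22 [196. 340.]
0.212 back bottom y-25 [209. 519.] y+25 [382. 472.] backtop y-32 [175. 414.] y+32 [403. 354.] rib top back -22 [194. 318.]
wall [170.12998806 486.05445495]
```

Back-face edges match a seat height of about 0.197, so it is nearly home. One more push to bottom it.

Request:
move_arm:
  commands:
    - {"hand":-1,"travel":[0,0,1],"turn":0}
    - {"hand":-1,"travel":[0,0,1],"turn":0}
    - {"hand":-1,"travel":[0,0,1],"turn":0}
    - {"hand":-1,"travel":[0,0,1],"turn":0}
    - {"hand":-1,"travel":[0,0,0],"turn":0}
    - {"hand":-1,"travel":[0,0,0],"turn":0}
    - {"hand":-1,"travel":[0,0,0],"turn":0}
    - {"hand":-1,"travel":[0,0,0],"turn":0}
    - {"hand":-1,"travel":[0,0,0],"turn":0}
    - {"hand":-1,"travel":[0,0,0],"turn":0}

```text
clock: 27.7
ee_pos: [0.5478, 0.1543, 0.2713]
orientation: [0.001, 0.688, 0.726, 0.001]
ft_force: [-3.6, -0.5, 9.8]
width: 0.0163
```

Request:
move_arm:
  commands:
    - {"hand":-1,"travel":[0,0,-1.5],"turn":0}
    - {"hand":-0.4,"travel":[0,0,0],"turn":0}
    - {"hand":-0.1,"travel":[0,0,0],"turn":0}
    - {"hand":0,"travel":[0,0,0],"turn":0}
    - {"hand":0,"travel":[0,0,0],"turn":0}
    - {"hand":0,"travel":[0,0,-5],"turn":0}
    - {"hand":0,"travel":[0,0,-15],"turn":0}
    - {"hand":0,"travel":[0,0,-25],"turn":0}
    - {"hand":-1,"travel":[0,0,-25],"turn":0}
    - {"hand":-1,"travel":[0,0,-20],"turn":1.1}

```text
clock: 28.7
ee_pos: [0.5478, 0.1543, 0.3636]
orientation: [0.001, 0.695, 0.719, 0.001]
ft_force: [1.0, -0.2, 0.1]
width: 0.0139
```

Request:
move_arm:
  commands:
    - {"hand":-1,"travel":[25.6,-12.6,0],"turn":0}
    - {"hand":-1,"travel":[25.6,-12.6,0],"turn":0}
    - {"hand":-1,"travel":[25.6,-12.6,0],"turn":0}
    - {"hand":-1,"travel":[25.6,-12.6,0],"turn":0}
    - {"hand":-1,"travel":[25.6,-12.6,0],"turn":0}
    - {"hand":-1,"travel":[0,0,30],"turn":0}
    - {"hand":-1,"travel":[0,0,40],"turn":0}
    - {"hand":-1,"travel":[0,0,40],"turn":0}
    - {"hand":-1,"travel":[0,0,25],"turn":0}
    - {"hand":-1,"travel":[0,0,0],"turn":0}

```text
clock: 29.7
ee_pos: [0.4779, 0.2794, 0.2222]
orientation: [-0.002, 0.695, 0.719, -0.003]
ft_force: [0.2, -0.4, -0.6]
width: 0.0002
```

```bash
python3 - <<'E'
from h import *
go(.480,.280,.205,1.9)
c=snap('side','s12');ribs_side(c);ribs_side(load('s9'))
E
```

```text
t 29.7 p [0.4779 0.2794 0.2222] yaw 1.95 z [-0.007 -0.002 -1.   ] F [ 0.2 -0.4 -0.6] w 0.0002 q [ 0.31  0.13  1.68 -0.    1.33  0.28]
travel [ 0.5  2.2 17.1] turn 0.0
siderib [283.9 200.8]
siderib [283.9 200.8]
```

Request:
move_arm:
  commands:
    - {"hand":-1,"travel":[0,2,5],"turn":0}
    - {"hand":-1,"travel":[0,0,5],"turn":0}
    - {"hand":-1,"travel":[0,0,4],"turn":0}
    - {"hand":-1,"travel":[0,0,3],"turn":0}
    - {"hand":-1,"travel":[0,0,3],"turn":0}
    - {"hand":-1,"travel":[0,0,2],"turn":0}
    - {"hand":-1,"travel":[0,0,2],"turn":0}
    - {"hand":-1,"travel":[0,0,2],"turn":0}
    - {"hand":-1,"travel":[0,0,0],"turn":0}
    - {"hand":-1,"travel":[0,0,0],"turn":0}

```text
clock: 30.75
ee_pos: [0.4817, 0.2803, 0.1994]
orientation: [-0.0, 0.695, 0.719, -0.0]
ft_force: [-3.0, -0.0, 4.7]
width: -0.0001
```

```bash
python3 - <<'E'
from h import *
st();c=snap('side','s13');ribs_side(c)
E
```

```text
t 30.75 p [0.4817 0.2803 0.1994] yaw 1.95 z [-0.001  0.    -1.   ] F [-3.  -0.   4.7] w -0.0001 q [0.31 0.16 1.7  0.   1.28 0.28]
siderib [285.1 199.9]
```

Request:
move_arm:
  commands:
    - {"hand":-1,"travel":[0,0,2],"turn":0}
    - {"hand":-1,"travel":[0,0,2],"turn":0}
    - {"hand":-1,"travel":[0,0,1],"turn":0}
    - {"hand":-1,"travel":[0,0,0],"turn":0}
    - {"hand":-1,"travel":[0,0,0],"turn":0}
    - {"hand":-1,"travel":[0,0,0],"turn":0}
    - {"hand":-1,"travel":[0,0,0],"turn":0}
    - {"hand":-1,"travel":[0,0,0],"turn":0}
    - {"hand":-1,"travel":[0,0,0],"turn":0}
    - {"hand":-1,"travel":[0,0,0],"turn":0}

```text
clock: 31.8
ee_pos: [0.482, 0.2805, 0.1983]
orientation: [0.0, 0.695, 0.719, 0.0]
ft_force: [-12.6, -2.3, 23.7]
width: -0.0001
```

```bash
python3 - <<'E'
from h import *
st();c=snap('side','s14');ribs_side(c)
E
```

```text
t 31.8 p [0.482  0.2805 0.1983] yaw 1.97 z [ 0.001  0.    -1.   ] F [-12.6  -2.3  23.7] w -0.0001 q [ 0.31  0.16  1.7  -0.    1.28  0.28]
siderib [285.2 199.9]
```

```bash
python3 - <<'E'
from h import *
a=load('s12')['pixels'].astype(int).sum(2);b=load('s14')['pixels'].astype(int).sum(2)
for u in (278,284,290): print(u,'\n',a[186:226,u],'\n',b[186:226,u])
E
```

```text
278 
 [ 88  89 177 356 401 397 400 412 423 433 346 256 246 246 247 243 183 135
 140 136 136 123 143 340 385 388 389 319 238 170 151 168 686 729 696 540
 449 446 448 444] 
 [117 118 317 355 240 160 163 132  98  90 190 239 255 259 266 241 207 149
 129 125 118 112 157 358 400 405 405 370 255 151 133 130 682 727 694 533
 444 443 446 444]
284 
 [125 354 420 423 429 423 423 424 361 290 241 244 246 244 218 170 123 155
 121 135 129 245 360 387 387 397 284 167 151 152 335 699 727 586 449 451
 448 445 445 441] 
 [392 407 385 414 493 406 302 218 155 228 251 252 260 261 249 187 161 131
 100 149 119 180 361 403 402 403 286 175 146 154 324 693 726 579 445 446
 445 443 439 438]
290 
 [414 411 411 412 420 418 420 360 275 244 242 247 248 186 139 146 129 120
 103 133 341 390 389 388 318 244 174 154 169 685 728 688 521 444 442 440
 442 442 443 440] 
 [413 409 409 408 378 363 356 328 275 255 253 259 263 234 164 100 131 120
 100 158 354 403 401 403 368 250 151 137 144 682 727 685 516 444 441 438
 437 442 436 437]
```

Request:
move_arm:
  commands:
    - {"hand":-1,"travel":[0,0,-8],"turn":0}
    - {"hand":-1,"travel":[0,0,-8],"turn":0}
    - {"hand":-1,"travel":[0,-5,0],"turn":0}
    - {"hand":-1,"travel":[0,0,6],"turn":0}
    - {"hand":-1,"travel":[0,0,4],"turn":0}
    - {"hand":-1,"travel":[0,0,3],"turn":0}
    - {"hand":-1,"travel":[0,0,1],"turn":0}
    - {"hand":-1,"travel":[0,0,0],"turn":0}
    - {"hand":-1,"travel":[0,0,0],"turn":0}
    - {"hand":-1,"travel":[0,0,0],"turn":0}

```text
clock: 32.85
ee_pos: [0.4762, 0.28, 0.1973]
orientation: [-0.001, 0.695, 0.719, -0.001]
ft_force: [-8.9, -2.5, 13.5]
width: -0.0001
```

```bash
cat >> h.py <<'E'
def colprobe(a,b,us=(278,284,290),v0=200,v1=226):
    A=load(a)['pixels'].astype(float).sum(2)[v0:v1];B=load(b)['pixels'].astype(float).sum(2)[v0:v1]
    for u in us:
        e=[np.abs(A[6:-6,u]-B[6+k:len(B)-6+k,u]).mean() for k in range(-6,7)];print(u,'shift',int(np.argmin(e))-6,np.round(e).astype(int))
E
python3 - <<'E'
from h import *
st();c=snap('side','s15');ribs_side(c);colprobe('s12','s15')
E
```

```text
t 32.85 p [0.4762 0.28   0.1973] yaw 1.96 z [-0.002 -0.    -1.   ] F [-8.9 -2.5 13.5] w -0.0001 q [0.31 0.15 1.72 0.   1.28 0.28]
siderib [285.1 199.5]
278 shift 0 [210 211 194 162 127  57  35 111 196 268 299 296 266]
284 shift 0 [240 245 237 199 141  69  24 118 193 244 252 244 229]
290 shift 0 [278 296 284 244 171  87  17  95 168 237 266 272 260]
```

Request:
move_arm:
  commands:
    - {"hand":-1,"travel":[0,0,1.5],"turn":0}
    - {"hand":-1,"travel":[0,0,1.5],"turn":0}
    - {"hand":-1,"travel":[0,0,0],"turn":0}
    - {"hand":-1,"travel":[0,0,0],"turn":0}
    - {"hand":-1,"travel":[0,0,0],"turn":0}
    - {"hand":-1,"travel":[0,0,0],"turn":0}
    - {"hand":-1,"travel":[0,0,0],"turn":0}
    - {"hand":-1,"travel":[0,0,0],"turn":0}
    - {"hand":-1,"travel":[0,0,0],"turn":0}
    - {"hand":-1,"travel":[0,0,0],"turn":0}

```text
clock: 33.9
ee_pos: [0.4763, 0.2802, 0.1966]
orientation: [-0.0, 0.695, 0.719, -0.001]
ft_force: [-14.3, -2.8, 25.1]
width: -0.0
```

```bash
python3 - <<'E'
from h import *
st();c=snap('side','s16');ribs_side(c);colprobe('s12','s16')
colprobe('s4','s7',(310,316,322,328),190,216)
E
```

```text
t 33.9 p [0.4763 0.2802 0.1966] yaw 1.98 z [-0.002 -0.    -1.   ] F [-14.3  -2.8  25.1] w -0.0 q [0.31 0.15 1.72 0.   1.28 0.28]
siderib [285.1 199.6]
278 shift 0 [209 211 193 160 126  56  35 110 195 268 299 296 267]
284 shift 0 [238 243 236 198 141  69  24 117 192 242 252 245 230]
290 shift 0 [278 296 284 243 170  86  17  96 168 237 266 272 259]
310 shift -2 [104  95  90  69  39  43  68 117 169 213 246 259 244]
316 shift 0 [168 190 199 182 147  92  15  73 155 227 255 247 228]
322 shift 0 [209 227 240 228 173 105  25  79 165 234 264 274 261]
328 shift 0 [216 249 248 237 186 106  10  92 168 220 231 222 205]
```

Request:
move_arm:
  commands:
    - {"hand":-1,"travel":[0,0,-4],"turn":0}
    - {"hand":-1,"travel":[0,0,-6],"turn":0}
    - {"hand":-1,"travel":[0,0,-10],"turn":0}
    - {"hand":-1,"travel":[0,0,-25],"turn":0}
    - {"hand":-1,"travel":[0,0,-40],"turn":0}
    - {"hand":-1,"travel":[0,0,-35],"turn":0}
    - {"hand":-1,"travel":[0,0,0],"turn":0}
    - {"hand":-1,"travel":[0,0,0],"turn":0}
    - {"hand":-1,"travel":[0,0,0],"turn":0}
    - {"hand":-1,"travel":[0,0,0],"turn":0}

```text
clock: 34.95
ee_pos: [0.4763, 0.2796, 0.3112]
orientation: [-0.001, 0.695, 0.719, -0.002]
ft_force: [-0.4, -0.0, -0.1]
width: 0.0001
```

```bash
python3 - <<'E'
from h import *
st();c=snap('side','s17');ribs_side(c);colprobe('s12','s17');colprobe('side0','s12');colprobe('s1','s12')
c=snap('top','t17')
for f in('t17','top0'):
  for b in blobs(load(f),(100,80,60),(125,255,175),(230,140,262,156)): print(f,b.mean(0).round(2),*box(load(f),b,.256))
cv2.imwrite('pics/t17b.png',cv2.resize(c['pixels'][110:262,178:330],(600,600),interpolation=cv2.INTER_CUBIC)[:,:,::-1])
E
```

```text
t 34.95 p [0.4763 0.2796 0.3112] yaw 1.94 z [-0.003 -0.001 -1.   ] F [-0.4 -0.  -0.1] w 0.0001 q [ 0.31  0.07  1.58 -0.    1.5   0.28]
siderib [285.  199.8]
278 shift 0 [211 213 196 163 129  58  36 113 197 268 299 297 269]
284 shift 0 [239 245 237 198 142  69  27 119 192 244 254 245 230]
290 shift 0 [277 296 286 244 172  89  21  95 167 234 264 270 259]
278 shift 0 [185 192 181 162 129  76  27 104 184 260 280 272 251]
284 shift 0 [192 211 213 191 132  86  35 129 210 251 246 235 205]
290 shift 0 [238 255 249 220 163  99  36 113 174 225 239 235 227]
278 shift 0 [206 213 202 184 151  80   3  81 165 251 286 290 273]
284 shift 0 [202 219 221 200 141  77  23 119 203 255 259 246 217]
290 shift 0 [242 261 257 229 158  94  25 106 171 230 245 242 230]
top0 [245.04 147.04] [0.5443 0.2823] [0.0168 0.0425] -2.4
```

View pics/t17b.png

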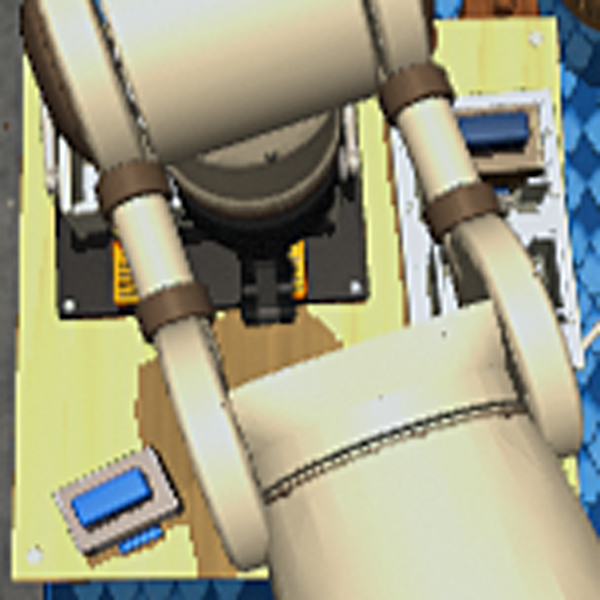

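```bash
python3 - <<'E'
from h import *
for u in (322,328):
  for f in('s3','s4','s6','s7'): print(u,f,load(f)['pixels'].astype(int).sum(2)[180:216,u])
E
```

```text
322 s3 [ 91  99  93  96 161 244 198 151 161 156 165 145 122 120 110 124 107 126
 214 238 237 236 216 201 172 155 167 475 555 468 405 400 399 397 400 399]
322 s4 [146 261 393 425 424 327 201 218 245 248 247 198 165 145 127 130 123 137
 342 386 388 386 305 233 184 172 193 685 727 621 461 443 444 443 436 438]
322 s6 [378 414 447 409 342 263 178 105 139 170 223 247 252 238 170 122 118 103
 119 133 343 391 393 389 381 270 188 681 726 619 456 442 440 435 433 435]
322 s7 [199 267 240 197 148 153 237 252 249 252 251 231 168 125 134 113 104 127
 244 363 392 393 383 271 155 144 183 682 726 622 461 443 440 438 436 436]
328 s3 [100  96  92  95  95 113 128 146 154 192 241 285 295 306 306 304 302 294
 289 287 286 271 279 270 234 305 497 544 444 393 397 398 400 395 389 391]
328 s4 [362 360 408 409 390 335 272 247 245 226 176 116 134 126 139 129 181 345
 388 386 392 288 170 165 175 398 700 721 569 435 444 446 440 436 431 434]
328 s6 [359 360 407 406 424 429 353 278 244 243 249 242 200 169 117 114 113 103
 151 347 391 391 393 291 189 383 697 720 563 431 439 440 437 436 431 428]
328 s7 [360 360 411 406 362 290 248 249 251 243 202 159 120 112 124 110 147 346
 393 392 394 294 191 151 137 383 698 721 569 435 439 444 440 434 431 432]
```

The gripper's rear knuckle was pressing on the cassette rib while I pushed the pedal. That was the hard stop, and cassette 2 did not eject. I'll turn the jaws 90° so the knuckles clear the cassette, then press again.

Request:
move_arm:
  commands:
    - {"hand":-1,"travel":[0,0,-3],"turn":-8.5}
    - {"hand":-1,"travel":[0,0,-3],"turn":-8.5}
    - {"hand":-1,"travel":[0,0,0],"turn":-8.5}
    - {"hand":-1,"travel":[0,0,0],"turn":-8.5}
    - {"hand":-1,"travel":[0,0,0],"turn":-8.5}
    - {"hand":-1,"travel":[0,0,0],"turn":-8.5}
    - {"hand":-1,"travel":[0,0,0],"turn":-8.5}
    - {"hand":-1,"travel":[0,0,0],"turn":-8.5}
    - {"hand":-1,"travel":[0,0,0],"turn":-8.5}
    - {"hand":-1,"travel":[0,0,0],"turn":-8.5}

```text
clock: 36.05
ee_pos: [0.4768, 0.2799, 0.3185]
orientation: [-0.001, 0.024, 1.0, -0.0]
ft_force: [0.4, 0.1, 0.6]
width: 0.0
```

Request:
move_arm:
  commands:
    - {"hand":-1,"travel":[0,0,0],"turn":-5}
    - {"hand":-1,"travel":[-8,0,25],"turn":0}
    - {"hand":-1,"travel":[0,0,30],"turn":0}
    - {"hand":-1,"travel":[0,0,30],"turn":0}
    - {"hand":-1,"travel":[0,0,20],"turn":0}
    - {"hand":-1,"travel":[0,0,4],"turn":0}
    - {"hand":-1,"travel":[0,0,3],"turn":0}
    - {"hand":-1,"travel":[0,0,3],"turn":0}
    - {"hand":-1,"travel":[0,0,0],"turn":0}
    - {"hand":-1,"travel":[0,0,0],"turn":0}

```text
clock: 37.05
ee_pos: [0.4856, 0.2804, 0.2054]
orientation: [0.001, -0.017, 1.0, 0.0]
ft_force: [0.0, 0.3, -0.2]
width: -0.0
```

```bash
python3 - <<'E'
from h import *
go(.484,.28,.198,91.9)
E
```

```text
t 37.05 p [0.4856 0.2804 0.2054] yaw 91.94 z [ 0.002  0.001 -1.   ] F [ 0.   0.3 -0.2] w -0.0 q [ 0.31  0.16  1.69 -0.    1.29 -1.3 ]
travel [ 1.6 -0.4  7.4] turn 0.0
```

Request:
move_arm:
  commands:
    - {"hand":-1,"travel":[0,0,2],"turn":0}
    - {"hand":-1,"travel":[0,0,2],"turn":0}
    - {"hand":-1,"travel":[0,0,2],"turn":0}
    - {"hand":-1,"travel":[0,0,2],"turn":0}
    - {"hand":-1,"travel":[0,0,1],"turn":0}
    - {"hand":-1,"travel":[0,0,0],"turn":0}
    - {"hand":-1,"travel":[0,0,0],"turn":0}
    - {"hand":-1,"travel":[0,0,0],"turn":0}
    - {"hand":-1,"travel":[0,0,0],"turn":0}
    - {"hand":-1,"travel":[0,0,0],"turn":0}

```text
clock: 38.05
ee_pos: [0.4848, 0.2807, 0.1997]
orientation: [0.0, -0.017, 1.0, 0.0]
ft_force: [-13.4, -3.4, 23.6]
width: 0.0
```

Request:
move_arm:
  commands:
    - {"hand":-1,"travel":[0,0,1],"turn":0}
    - {"hand":-1,"travel":[0,0,1],"turn":0}
    - {"hand":-1,"travel":[0,0,0],"turn":0}
    - {"hand":-1,"travel":[0,0,0],"turn":0}
    - {"hand":-1,"travel":[0,0,0],"turn":0}
    - {"hand":-1,"travel":[0,0,0],"turn":0}
    - {"hand":-1,"travel":[0,0,0],"turn":0}
    - {"hand":-1,"travel":[0,0,0],"turn":0}
    - {"hand":-1,"travel":[0,0,0],"turn":0}
    - {"hand":-1,"travel":[0,0,0],"turn":0}

```text
clock: 39.05
ee_pos: [0.4849, 0.2807, 0.1993]
orientation: [0.0, -0.017, 1.0, 0.0]
ft_force: [-17.5, -5.7, 33.3]
width: -0.0002
```

```bash
python3 - <<'E'
from h import *
st();c=snap('side','s18');ribs_side(c)
for f in('s12','s18'): print(load(f)['pixels'].astype(int).sum(2)[186:226,290])
E
```

```text
t 39.05 p [0.4849 0.2807 0.1993] yaw 91.99 z [ 0.001  0.    -1.   ] F [-17.5  -5.7  33.3] w -0.0002 q [ 0.31  0.16  1.69  0.    1.28 -1.3 ]
siderib [285.1 199.3]
[414 411 411 412 420 418 420 360 275 244 242 247 248 186 139 146 129 120
 103 133 341 390 389 388 318 244 174 154 169 685 728 688 521 444 442 440
 442 442 443 440]
[113 170 313 393 413 416 337 270 245 247 248 250 223 166 106 120 112 119
 127 209 354 390 390 387 272 155 136 140 148 682 727 686 515 435 445 437
 437 443 435 437]
```

Request:
move_arm:
  commands:
    - {"hand":-1,"travel":[0,0,-3],"turn":0}
    - {"hand":-1,"travel":[0,0,-5],"turn":0}
    - {"hand":-1,"travel":[0,0,-10],"turn":0}
    - {"hand":-1,"travel":[0,0,0],"turn":0}
    - {"hand":-1,"travel":[0,0,0],"turn":0}
    - {"hand":-1,"travel":[0,0,0],"turn":0}
    - {"hand":-1,"travel":[0,0,0],"turn":0}
    - {"hand":-1,"travel":[0,0,0],"turn":0}
    - {"hand":-1,"travel":[0,0,0],"turn":0}
    - {"hand":-1,"travel":[0,0,0],"turn":0}

```text
clock: 40.1
ee_pos: [0.485, 0.2802, 0.2112]
orientation: [-0.0, -0.017, 1.0, -0.0]
ft_force: [0.1, -0.4, 0.7]
width: -0.0
```

```bash
python3 - <<'E'
from h import *
st();c=snap('side','s19');ribs_side(c)
for f in('s12','s17','s18','s19'): print(f,load(f)['pixels'].astype(int).sum(2)[188:220,290])
s=load('s12')
for z in (0,.009): 
  print([proj(s,[.5445+dx,.2825+dy,.184+z+dz]).round(1).tolist() for dx,dy,dz in((.009,0,.072),(.02,0,.05),(.02,-.032,.05))])
cv2.imwrite('pics/s19b.png',cv2.resize(c['pixels'][175:245,250:345],(800,590),interpolation=cv2.INTER_CUBIC)[:,:,::-1])
E
```

```text
t 40.1 p [0.485  0.2802 0.2112] yaw 91.94 z [-0. -0. -1.] F [ 0.1 -0.4  0.7] w -0.0 q [ 0.31  0.15  1.68 -0.    1.31 -1.3 ]
siderib [285.  199.4]
s12 [411 412 420 418 420 360 275 244 242 247 248 186 139 146 129 120 103 133
 341 390 389 388 318 244 174 154 169 685 728 688 521 444]
s17 [421 421 427 427 352 277 254 256 257 256 236 172 114 128 115 127 125 216
 364 404 406 397 283 161 138 136 150 691 731 695 535 454]
s18 [313 393 413 416 337 270 245 247 248 250 223 166 106 120 112 119 127 209
 354 390 390 387 272 155 136 140 148 682 727 686 515 435]
s19 [411 411 415 421 340 265 248 248 252 249 225 166 113 126 112 124 126 205
 356 392 393 389 272 156 142 140 143 686 728 686 522 445]
[[285.8, 200.3], [287.1, 211.2], [272.7, 214.5]]
[[286.0, 197.1], [287.3, 208.2], [272.9, 211.4]]
```

View pics/s19b.png

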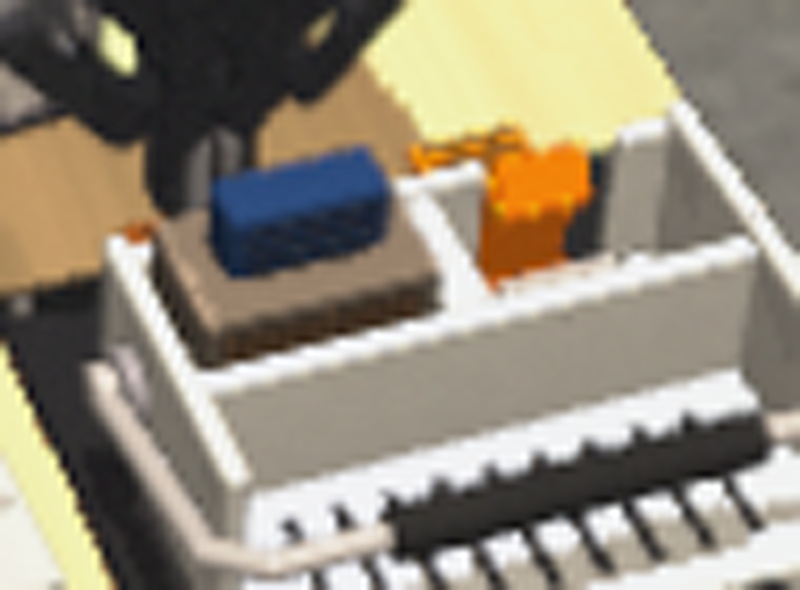

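```bash
python3 - <<'E'
from h import *
for u in (316,322,328,331):
  for f in('s1','s2','s4','s7','s8'): print(u,f,load(f)['pixels'].astype(int).sum(2)[184:210,u])
E
```

```text
316 s1 [ 98 103  92 108 142 146 154 155 142 127 114 113 107 114 107 152 211 229
 230 239 203 159 142 148 420 702]
316 s2 [ 98  93 104  94  91  94  93  97  89  95  96  93  95  91  94  92  89  96
  95  97  95  86  95 100  96  89]
316 s4 [384 433 417 278 146 225 246 243 230 172 125 138 122 134 123 226 352 386
 386 392 285 168 140 147 424 700]
316 s7 [169 126  97 188 239 248 249 254 242 200 176 142 106 115 103 152 348 392
 392 395 291 198 161 150 421 699]
316 s8 [430 429 326 201 154 151 157 153 135 127 113  96 119 102 154 327 388 393
 393 296 214 166 153 156 425 701]
322 s1 [ 83  87 135 147 153 152 157 143 126 115 106 125  99 127 205 227 351 390
 310 231 187 173 192 687 728 626]
322 s2 [133 121 108 100 102 106 105 101 101  98  96  97  96 103 102  99  97  95
 103  96  93 114 135 133 123 119]
322 s4 [424 327 201 218 245 248 247 198 165 145 127 130 123 137 342 386 388 386
 305 233 184 172 193 685 727 621]
322 s7 [148 153 237 252 249 252 251 231 168 125 134 113 104 127 244 363 392 393
 383 271 155 144 183 682 726 622]
322 s8 [135 211 253 262 272 283 281 285 283 282 277 272 281 283 251 235 23
[... 479 characters left out ...]
698 721 569 435]
328 s8 [ 88  92  81  90  89 108  95 108 106 101 114  96 217 240 231 234 210 186
 155 144 141 344 486 515 423 374]
331 s1 [373 376 371 458 440 421 364 436 415 290 231 227 350 391 387 393 286 194
 181 177 309 692 725 575 438 443]
331 s2 [263 178 124 162 131 112 108 112 116 114 107 110 107 109 110 111 109 114
 114 113 111 112 111 103 119 140]
331 s4 [369 374 369 665 674 656 565 483 412 389 383 387 385 385 387 386 288 202
 177 174 305 688 724 575 434 436]
331 s7 [369 375 368 368 341 280 206 183 208 215 242 276 365 390 391 393 349 242
 162 141 288 685 724 575 431 441]
331 s8 [ 98 106 108 103 128 136 134 137 153 157 223 356 393 390 395 356 252 162
 157 158 298 526 545 423 375 379]
```

Cassette 2's rib rose about 1 px against its start, the same as cassette 1 showed just before it lifted out freely. The pedal also reached the same stop. I'll turn back, grasp it and lift gently while watching the force.

Request:
move_arm:
  commands:
    - {"hand":-1,"travel":[0,0,-30],"turn":8.5}
    - {"hand":-1,"travel":[0,0,-30],"turn":8.5}
    - {"hand":0,"travel":[0,0,-30],"turn":8.5}
    - {"hand":0,"travel":[0,0,0],"turn":8.5}
    - {"hand":0,"travel":[0,0,0],"turn":8.5}
    - {"hand":0,"travel":[0,0,0],"turn":8.5}
    - {"hand":0,"travel":[0,0,0],"turn":8.5}
    - {"hand":0,"travel":[0,0,0],"turn":8.5}
    - {"hand":0,"travel":[0,0,0],"turn":8.5}
    - {"hand":0,"travel":[0,0,0],"turn":8.5}

```text
clock: 41.15
ee_pos: [0.485, 0.2802, 0.3013]
orientation: [0.0, 0.665, 0.747, 0.0]
ft_force: [0.3, -0.2, -0.1]
width: 0.0428
```

Request:
move_arm:
  commands:
    - {"hand":0,"travel":[0,0,0],"turn":5}
    - {"hand":0,"travel":[0.6,21,0],"turn":0}
    - {"hand":0,"travel":[0,21,0],"turn":0}
    - {"hand":0,"travel":[0,20.7,0],"turn":0}
    - {"hand":0,"travel":[0,0,10],"turn":0}
    - {"hand":0,"travel":[0,0,10],"turn":0}
    - {"hand":0,"travel":[0,0,8],"turn":0}
    - {"hand":0,"travel":[0,0,0],"turn":0}
    - {"hand":0,"travel":[0,0,0],"turn":0}
    - {"hand":0,"travel":[0,0,0],"turn":0}

```text
clock: 42.15
ee_pos: [0.5476, 0.2831, 0.2739]
orientation: [0.0, 0.695, 0.719, 0.0]
ft_force: [-0.4, -0.5, 0.3]
width: 0.0427
```

```bash
python3 - <<'E'
from h import *
go(.5476,.2829,.268,1.9)
E
```

```text
t 42.15 p [0.5476 0.2831 0.2739] yaw 1.96 z [ 0.001  0.    -1.   ] F [-0.4 -0.5  0.3] w 0.0427 q [0.28 0.25 1.44 0.   1.45 0.25]
travel [-0.2 -0.   5.9] turn 0.1
```

Request:
move_arm:
  commands:
    - {"hand":0,"travel":[0,0,3],"turn":0}
    - {"hand":0,"travel":[0,0,3],"turn":0}
    - {"hand":0,"travel":[0,0,0],"turn":0}
    - {"hand":-1,"travel":[0,0,0],"turn":0}
    - {"hand":-1,"travel":[0,0,0],"turn":0}
    - {"hand":-1,"travel":[0,0,0],"turn":0}
    - {"hand":-1,"travel":[0,0,0],"turn":0}
    - {"hand":-1,"travel":[0,0,0],"turn":0}
    - {"hand":-1,"travel":[0,0,0],"turn":0}
    - {"hand":-1,"travel":[0,0,0],"turn":0}
  squeeze: 70

```text
clock: 43.15
ee_pos: [0.5481, 0.283, 0.2677]
orientation: [0.0, 0.695, 0.719, 0.001]
ft_force: [3.7, -0.0, 0.2]
width: 0.0163
```

Request:
move_arm:
  commands:
    - {"hand":-1,"travel":[0,0,-1],"turn":0}
    - {"hand":-1,"travel":[0,0,-1],"turn":0}
    - {"hand":-1,"travel":[0,0,-1],"turn":0}
    - {"hand":-1,"travel":[0,0,-1],"turn":0}
    - {"hand":-1,"travel":[0,0,0],"turn":0}
    - {"hand":-1,"travel":[0,0,0],"turn":0}
    - {"hand":-1,"travel":[0,0,0],"turn":0}
    - {"hand":-1,"travel":[0,0,0],"turn":0}
    - {"hand":-1,"travel":[0,0,0],"turn":0}
    - {"hand":-1,"travel":[0,0,0],"turn":0}

```text
clock: 44.15
ee_pos: [0.5477, 0.2829, 0.2712]
orientation: [-0.0, 0.695, 0.719, -0.0]
ft_force: [2.2, -0.0, -1.5]
width: 0.0164
```

Request:
move_arm:
  commands:
    - {"hand":-1,"travel":[0,0,-8],"turn":0}
    - {"hand":-1,"travel":[0,0,-12],"turn":0}
    - {"hand":-1,"travel":[0,0,-12],"turn":0}
    - {"hand":-1,"travel":[0,0,-15],"turn":0}
    - {"hand":-1,"travel":[0,0,-15],"turn":0}
    - {"hand":-1,"travel":[0,0,-15],"turn":0}
    - {"hand":-1,"travel":[0,0,-15],"turn":0}
    - {"hand":-1,"travel":[0,0,0],"turn":0}
    - {"hand":-1,"travel":[0,0,0],"turn":0}
    - {"hand":-1,"travel":[0,0,0],"turn":0}

```text
clock: 45.15
ee_pos: [0.5473, 0.2828, 0.3621]
orientation: [-0.001, 0.695, 0.719, -0.001]
ft_force: [-0.3, 0.2, -1.6]
width: 0.016
```

Request:
move_arm:
  commands:
    - {"hand":-1,"travel":[-10,-6.5,0],"turn":0}
    - {"hand":-1,"travel":[-20,-13,0],"turn":0}
    - {"hand":-1,"travel":[-20,-13,0],"turn":0}
    - {"hand":-1,"travel":[-20,-13,0],"turn":0}
    - {"hand":-1,"travel":[-20,-13,0],"turn":0}
    - {"hand":-1,"travel":[-20,-13,0],"turn":0}
    - {"hand":-1,"travel":[-20.1,-13,0],"turn":-1.1}
    - {"hand":-1,"travel":[0,0,0],"turn":0}
    - {"hand":-1,"travel":[0,0,0],"turn":0}
    - {"hand":-1,"travel":[0,0,0],"turn":0}

```text
clock: 46.15
ee_pos: [0.4677, 0.1505, 0.3628]
orientation: [-0.0, 0.688, 0.726, -0.0]
ft_force: [1.4, -0.1, -1.1]
width: 0.0161
```

```bash
python3 - <<'E'
from h import *
go(.4677,.150,.2988,3)
E
```

```text
t 46.15 p [0.4677 0.1505 0.3628] yaw 3.05 z [-0.001  0.    -1.   ] F [ 1.4 -0.1 -1.1] w 0.0161 q [ 0.06 -0.11  1.65  0.    1.6   0.01]
travel [-0.5 -0.  64. ] turn 0.1
```

Request:
move_arm:
  commands:
    - {"hand":-1,"travel":[-0.3,0,8],"turn":0}
    - {"hand":-1,"travel":[0,0,12],"turn":0}
    - {"hand":-1,"travel":[0,0,12],"turn":0}
    - {"hand":-1,"travel":[0,0,8],"turn":0}
    - {"hand":-1,"travel":[0,0,6],"turn":0}
    - {"hand":-1,"travel":[0,0,6],"turn":0}
    - {"hand":-1,"travel":[0,0,4],"turn":0}
    - {"hand":-1,"travel":[0,0,4],"turn":0}
    - {"hand":-1,"travel":[0,0,4],"turn":0}
    - {"hand":-1,"travel":[0,0,0],"turn":0}

```text
clock: 47.15
ee_pos: [0.4674, 0.1498, 0.2988]
orientation: [-0.0, 0.688, 0.726, -0.0]
ft_force: [-0.2, -0.5, -2.0]
width: 0.0161
```

Request:
move_arm:
  commands:
    - {"hand":-1,"travel":[0,0,3],"turn":0}
    - {"hand":-1,"travel":[0,0,3],"turn":0}
    - {"hand":-1,"travel":[0,0,2],"turn":0}
    - {"hand":-1,"travel":[0,0,2],"turn":0}
    - {"hand":-1,"travel":[0,0,2],"turn":0}
    - {"hand":-1,"travel":[0,0,2],"turn":0}
    - {"hand":-1,"travel":[0,0,0],"turn":0}
    - {"hand":-1,"travel":[0,0,0],"turn":0}
    - {"hand":-1,"travel":[0,0,0],"turn":0}
    - {"hand":-1,"travel":[0,0,0],"turn":0}

```text
clock: 48.15
ee_pos: [0.4679, 0.1498, 0.2855]
orientation: [0.0, 0.688, 0.726, 0.0]
ft_force: [2.4, 0.0, -0.0]
width: 0.016
```

Request:
move_arm:
  commands:
    - {"hand":-1,"travel":[0,0,2],"turn":0}
    - {"hand":-1,"travel":[0,0,2],"turn":0}
    - {"hand":-1,"travel":[0,0,2],"turn":0}
    - {"hand":-1,"travel":[0,0,2],"turn":0}
    - {"hand":-1,"travel":[0,0,2],"turn":0}
    - {"hand":-1,"travel":[0,0,2],"turn":0}
    - {"hand":-1,"travel":[0,0,0],"turn":0}
    - {"hand":-1,"travel":[0,0,0],"turn":0}
    - {"hand":-1,"travel":[0,0,0],"turn":0}
    - {"hand":-1,"travel":[0,0,0],"turn":0}

```text
clock: 49.15
ee_pos: [0.4675, 0.1498, 0.2731]
orientation: [-0.0, 0.688, 0.726, -0.0]
ft_force: [0.7, 0.4, -2.4]
width: 0.016
```

Request:
move_arm:
  commands:
    - {"hand":-1,"travel":[0,0,1],"turn":0}
    - {"hand":-1,"travel":[0,0,1],"turn":0}
    - {"hand":-1,"travel":[0,0,1],"turn":0}
    - {"hand":-1,"travel":[0,0,1],"turn":0}
    - {"hand":-1,"travel":[0,0,0],"turn":0}
    - {"hand":-1,"travel":[0,0,0],"turn":0}
    - {"hand":-1,"travel":[0,0,0],"turn":0}
    - {"hand":-1,"travel":[0,0,0],"turn":0}
    - {"hand":-1,"travel":[0,0,0],"turn":0}
    - {"hand":-1,"travel":[0,0,0],"turn":0}

```text
clock: 50.15
ee_pos: [0.4678, 0.1498, 0.2705]
orientation: [0.0, 0.688, 0.726, 0.0]
ft_force: [-2.1, -0.1, 5.5]
width: 0.0162
```

Request:
move_arm:
  commands:
    - {"hand":-1,"travel":[0,0,1],"turn":0}
    - {"hand":-1,"travel":[0,0,-2.5],"turn":0}
    - {"hand":-0.4,"travel":[0,0,0],"turn":0}
    - {"hand":-0.1,"travel":[0,0,0],"turn":0}
    - {"hand":0,"travel":[0,0,0],"turn":0}
    - {"hand":0,"travel":[0,0,0],"turn":0}
    - {"hand":0,"travel":[0,0,-5],"turn":0}
    - {"hand":0,"travel":[0,0,-20],"turn":0}
    - {"hand":0,"travel":[0,0,-35],"turn":0}
    - {"hand":0,"travel":[0,0,-35],"turn":0}

```text
clock: 51.15
ee_pos: [0.4673, 0.1497, 0.3668]
orientation: [-0.0, 0.688, 0.726, -0.0]
ft_force: [-0.1, -1.2, 0.3]
width: 0.0426
```

Request:
move_arm:
  commands:
    - {"hand":0,"travel":[30,0,0],"turn":0}
    - {"hand":0,"travel":[45,0,0],"turn":0}
    - {"hand":0,"travel":[45,0,0],"turn":0}
    - {"hand":0,"travel":[45,0,0],"turn":0}
    - {"hand":0,"travel":[45,-25,0],"turn":0}
    - {"hand":0,"travel":[45,-45,0],"turn":0}
    - {"hand":0,"travel":[45,-45,0],"turn":0}
    - {"hand":0,"travel":[45,-45,0],"turn":0}
    - {"hand":0,"travel":[45,-45,0],"turn":0}
    - {"hand":0,"travel":[0,0,0],"turn":0}

```text
clock: 52.15
ee_pos: [0.2789, 0.4938, 0.3662]
orientation: [-0.001, 0.685, 0.728, 0.0]
ft_force: [-0.7, -0.2, -0.3]
width: 0.0425
```

```bash
python3 - <<'E'
from h import *
st();s=snap('side','s20');t=snap('top','t20')
for n,c,roi in (('t',t,(182,195,290,260)),('s',s,(225,135,312,180))):
  for b in blobs(c,(100,150,195 if n=='t' else 120),(120,255,255),roi): print(n,b.mean(0).round(1),box(c,b,.232))
a=cv2.resize(t['pixels'][110:262,178:330],(456,456),interpolation=cv2.INTER_CUBIC);b=cv2.resize(s['pixels'][150:240,190:250],(304,456),interpolation=cv2.INTER_CUBIC)
cv2.imwrite('pics/t20b.png',np.hstack([a,b])[:,:,::-1])
E
```

```text
t 52.15 p [0.2789 0.4938 0.3662] yaw 3.47 z [-0.001  0.002 -1.   ] F [-0.7 -0.2 -0.3] w 0.0425 q [0.84 0.09 1.45 0.   1.61 0.78]
t [205.4 235.4] (array([0.3484, 0.3767]), array([0.0152, 0.0413]), np.float64(-25.1))
t [263.3 216.2] (array([0.3878, 0.2456]), array([0.0153, 0.0413]), np.float64(-8.7))
s [238.1 140.4] (array([0.2902, 0.2526]), array([0.0361, 0.0565]), np.float64(-21.2))
s [241.5 151.7] (array([0.337 , 0.2479]), array([0.0292, 0.0504]), np.float64(87.7))
s [247.1 159.1] (array([0.3676, 0.2532]), array([0.0945, 0.1129]), np.float64(13.4))
s [265.2 140.7] (array([0.3107, 0.3174]), array([0.0717, 0.0737]), np.float64(71.1))
s [292.  146.3] (array([0.3534, 0.3738]), array([0.0231, 0.0494]), np.float64(-27.6))
```

View pics/t20b.png

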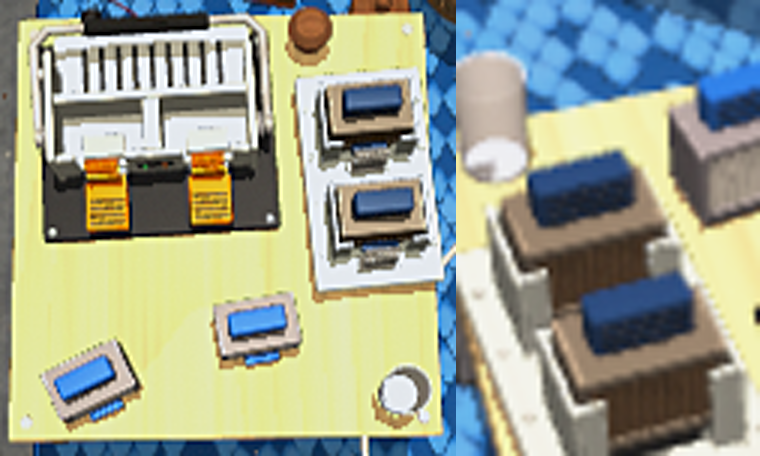

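Both dirty cassettes are in the rack with lugs under the clips, and both bays are empty. Fresh cassettes are at (0.348,0.377) yaw 25° and (0.388,0.246) yaw 9°. The 16 pictures are used up, so from here I check numerically.

Request:
move_arm:
  commands:
    - {"hand":0,"travel":[0,0,0],"turn":-7.3}
    - {"hand":0,"travel":[0,0,0],"turn":-7.3}
    - {"hand":0,"travel":[0,0,0],"turn":-7.4}
    - {"hand":0,"travel":[0,0,0],"turn":0}
    - {"hand":0,"travel":[0,0,0],"turn":0}
    - {"hand":0,"travel":[0,0,0],"turn":0}
    - {"hand":0,"travel":[0,0,0],"turn":0}
    - {"hand":0,"travel":[0,0,0],"turn":0}
    - {"hand":0,"travel":[0,0,0],"turn":0}
    - {"hand":0,"travel":[0,0,0],"turn":0}

```text
clock: 53.25
ee_pos: [0.2836, 0.4906, 0.3658]
orientation: [0.0, 0.537, 0.844, -0.0]
ft_force: [0.8, 0.1, 0.5]
width: 0.0429
```

```bash
python3 - <<'E'
from h import *
go(.3495,.3770,.2365,25.1)
E
```

```text
t 53.25 p [0.2836 0.4906 0.3658] yaw 25.03 z [ 0. -0. -1.] F [0.8 0.1 0.5] w 0.0429 q [ 0.83  0.09  1.45 -0.    1.61  0.4 ]
travel [-130.9   11.7  129.3] turn -0.1
```

Request:
move_arm:
  commands:
    - {"hand":0,"travel":[-30,3,0],"turn":0}
    - {"hand":0,"travel":[-35,3,0],"turn":0}
    - {"hand":0,"travel":[-35,3,0],"turn":0}
    - {"hand":0,"travel":[-30.9,2.7,0],"turn":0}
    - {"hand":0,"travel":[0,0,25],"turn":0}
    - {"hand":0,"travel":[0,0,30],"turn":0}
    - {"hand":0,"travel":[0,0,25],"turn":0}
    - {"hand":0,"travel":[0,0,10],"turn":0}
    - {"hand":0,"travel":[0,0,0],"turn":0}
    - {"hand":0,"travel":[0,0,0],"turn":0}

```text
clock: 54.25
ee_pos: [0.3501, 0.3774, 0.2771]
orientation: [0.0, 0.537, 0.844, 0.001]
ft_force: [1.5, 0.1, 0.3]
width: 0.0426
```

```bash
python3 - <<'E'
from h import *
go(.3495,.3770,.2365,25.1)
s=snap('side','s21')
for b in blobs(s,(100,150,120),(120,255,255),(270,135,320,180)): print(b.mean(0).round(1))
E
```

```text
t 54.25 p [0.3501 0.3774 0.2771] yaw 25.05 z [ 0.002  0.001 -1.   ] F [1.5 0.1 0.3] w 0.0426 q [ 0.59 -0.02  1.73 -0.    1.43  0.15]
travel [-0.1 -0.8 40.6] turn -0.0
[275.6 146.9]
[292.1 146.1]
```

Request:
move_arm:
  commands:
    - {"hand":0,"travel":[0,0,10],"turn":0}
    - {"hand":0,"travel":[0,0,12],"turn":0}
    - {"hand":0,"travel":[0,0,10],"turn":0}
    - {"hand":0,"travel":[0,0,8],"turn":0}
    - {"hand":0,"travel":[0,0,0],"turn":0}
    - {"hand":-1,"travel":[0,0,0],"turn":0}
    - {"hand":-1,"travel":[0,0,0],"turn":0}
    - {"hand":-1,"travel":[0,0,0],"turn":0}
    - {"hand":-1,"travel":[0,0,0],"turn":0}
    - {"hand":-1,"travel":[0,0,0],"turn":0}
  squeeze: 70

```text
clock: 55.3
ee_pos: [0.3499, 0.3772, 0.2364]
orientation: [0.0, 0.537, 0.844, 0.001]
ft_force: [-0.4, 0.3, 2.2]
width: 0.0162
```

Request:
move_arm:
  commands:
    - {"hand":-1,"travel":[0,0,0],"turn":0}
    - {"hand":-1,"travel":[0,0,-10],"turn":0}
    - {"hand":-1,"travel":[0,0,-15],"turn":0}
    - {"hand":-1,"travel":[0,0,-20],"turn":0}
    - {"hand":-1,"travel":[0,0,-25],"turn":0}
    - {"hand":-1,"travel":[0,0,-25],"turn":7.7}
    - {"hand":-1,"travel":[0,0,-25],"turn":7.7}
    - {"hand":-1,"travel":[0,0,-5],"turn":7.8}
    - {"hand":-1,"travel":[0,0,0],"turn":0}
    - {"hand":-1,"travel":[0,0,0],"turn":0}

```text
clock: 56.3
ee_pos: [0.3495, 0.3769, 0.3609]
orientation: [-0.0, 0.695, 0.719, -0.0]
ft_force: [0.6, 1.0, -1.6]
width: 0.0161
```

```bash
python3 - <<'E'
from h import *
go(.5448,.3663,.362,1.9)
E
```

```text
t 56.3 p [0.3495 0.3769 0.3609] yaw 2.02 z [-0. -0. -1.] F [ 0.6  1.  -1.6] w 0.0161 q [ 0.59 -0.05  1.6  -0.    1.59  0.55]
travel [-17.5 194.8  -1.1] turn 0.1
```

Request:
move_arm:
  commands:
    - {"hand":-1,"travel":[-1.8,18,0],"turn":0}
    - {"hand":-1,"travel":[-2,25,0],"turn":0}
    - {"hand":-1,"travel":[-2,25,0],"turn":0}
    - {"hand":-1,"travel":[-2,25,0],"turn":0}
    - {"hand":-1,"travel":[-2,25,0],"turn":0}
    - {"hand":-1,"travel":[-2,25,0],"turn":0}
    - {"hand":-1,"travel":[-2,25,0],"turn":0}
    - {"hand":-1,"travel":[-2,17,0],"turn":0}
    - {"hand":-1,"travel":[-2,9.8,0],"turn":0}
    - {"hand":-1,"travel":[0,0,0],"turn":0}

```text
clock: 57.3
ee_pos: [0.5454, 0.3649, 0.3595]
orientation: [-0.0, 0.696, 0.719, -0.001]
ft_force: [0.1, 0.1, -0.9]
width: 0.016
```

Request:
move_arm:
  commands:
    - {"hand":-1,"travel":[0,0,8],"turn":0}
    - {"hand":-1,"travel":[0,0,10],"turn":0}
    - {"hand":-1,"travel":[0,0,10],"turn":0}
    - {"hand":-1,"travel":[0,0,10],"turn":0}
    - {"hand":-1,"travel":[0,0,8],"turn":0}
    - {"hand":-1,"travel":[0,0,0],"turn":0}
    - {"hand":-1,"travel":[0,0,0],"turn":0}
    - {"hand":-1,"travel":[0,0,0],"turn":0}
    - {"hand":-1,"travel":[0,0,0],"turn":0}
    - {"hand":-1,"travel":[0,0,0],"turn":0}

```text
clock: 58.3
ee_pos: [0.5451, 0.3655, 0.3153]
orientation: [0.0, 0.696, 0.718, 0.0]
ft_force: [0.3, -0.7, -1.1]
width: 0.0163
```

```bash
python3 - <<'E'
from h import *
go(.5448,.3660,.29,1.9)
s=snap('side','s22')
s9=load('s9')
# rib of held cassette
for b in blobs(s,(100,80,40),(125,255,255),(285,150,350,200)): print(b.mean(0).round(1))
print(proj(s,[.5448,.366,.314+.0]),width:=None)
E
```

```text
t 58.3 p [0.5451 0.3655 0.3153] yaw 1.84 z [ 0.001  0.    -1.   ] F [ 0.3 -0.7 -1.1] w 0.0163 q [ 0.41  0.34  1.26 -0.    1.55  0.37]
travel [ 0.5 -0.3 25.3] turn -0.1
[316.2 175.2]
[332.  173.9]
[323.83993088 168.85861789] None
```

Request:
move_arm:
  commands:
    - {"hand":-1,"travel":[0.3,0,5],"turn":0}
    - {"hand":-1,"travel":[0,0,4],"turn":0}
    - {"hand":-1,"travel":[0,0,4],"turn":0}
    - {"hand":-1,"travel":[0,0,3],"turn":0}
    - {"hand":-1,"travel":[0,0,3],"turn":0}
    - {"hand":-1,"travel":[0,0,3],"turn":0}
    - {"hand":-1,"travel":[0,0,0],"turn":0}
    - {"hand":-1,"travel":[0,0,0],"turn":0}
    - {"hand":-1,"travel":[0,0,0],"turn":0}
    - {"hand":-1,"travel":[0,0,0],"turn":0}

```text
clock: 59.35
ee_pos: [0.545, 0.3657, 0.2929]
orientation: [0.0, 0.696, 0.718, 0.0]
ft_force: [1.8, 0.5, -1.5]
width: 0.016
```

Request:
move_arm:
  commands:
    - {"hand":-1,"travel":[0,0,3],"turn":0}
    - {"hand":-1,"travel":[0,0,3],"turn":0}
    - {"hand":-1,"travel":[0,0,3],"turn":0}
    - {"hand":-1,"travel":[0,0,3],"turn":0}
    - {"hand":-1,"travel":[0,0,0],"turn":0}
    - {"hand":-1,"travel":[0,0,0],"turn":0}
    - {"hand":-1,"travel":[0,0,0],"turn":0}
    - {"hand":-1,"travel":[0,0,0],"turn":0}
    - {"hand":-1,"travel":[0,0,0],"turn":0}
    - {"hand":-1,"travel":[0,0,0],"turn":0}

```text
clock: 60.35
ee_pos: [0.545, 0.3657, 0.2809]
orientation: [0.0, 0.696, 0.718, 0.0]
ft_force: [2.9, -0.4, -1.2]
width: 0.0164
```

Request:
move_arm:
  commands:
    - {"hand":-1,"travel":[0,0,3],"turn":0}
    - {"hand":-1,"travel":[0,0,3],"turn":0}
    - {"hand":-1,"travel":[0,0,2],"turn":0}
    - {"hand":-1,"travel":[0,0,0],"turn":0}
    - {"hand":-1,"travel":[0,0,0],"turn":0}
    - {"hand":-1,"travel":[0,0,0],"turn":0}
    - {"hand":-1,"travel":[0,0,0],"turn":0}
    - {"hand":-1,"travel":[0,0,0],"turn":0}
    - {"hand":-1,"travel":[0,0,0],"turn":0}
    - {"hand":-1,"travel":[0,0,0],"turn":0}

```text
clock: 61.35
ee_pos: [0.5449, 0.3657, 0.2728]
orientation: [0.0, 0.696, 0.718, -0.0]
ft_force: [3.8, 0.3, -1.4]
width: 0.0159
```

Request:
move_arm:
  commands:
    - {"hand":-1,"travel":[0,0,2],"turn":0}
    - {"hand":-1,"travel":[0,0,2],"turn":0}
    - {"hand":-1,"travel":[0,0,2],"turn":0}
    - {"hand":-1,"travel":[0,0,2],"turn":0}
    - {"hand":-1,"travel":[0,0,0],"turn":0}
    - {"hand":-1,"travel":[0,0,0],"turn":0}
    - {"hand":-1,"travel":[0,0,0],"turn":0}
    - {"hand":-1,"travel":[0,0,0],"turn":0}
    - {"hand":-1,"travel":[0,0,0],"turn":0}
    - {"hand":-1,"travel":[0,0,0],"turn":0}

```text
clock: 62.35
ee_pos: [0.545, 0.3658, 0.2651]
orientation: [0.0, 0.696, 0.718, 0.0]
ft_force: [3.4, 1.9, 3.2]
width: 0.0159
```

Request:
move_arm:
  commands:
    - {"hand":-1,"travel":[0,0,2],"turn":0}
    - {"hand":-1,"travel":[0,0,2],"turn":0}
    - {"hand":-1,"travel":[0,0,0],"turn":0}
    - {"hand":-1,"travel":[0,0,0],"turn":0}
    - {"hand":-1,"travel":[0,0,0],"turn":0}
    - {"hand":-1,"travel":[0,0,0],"turn":0}
    - {"hand":-1,"travel":[0,0,0],"turn":0}
    - {"hand":-1,"travel":[0,0,0],"turn":0}
    - {"hand":-1,"travel":[0,0,0],"turn":0}
    - {"hand":-1,"travel":[0,0,0],"turn":0}

```text
clock: 63.35
ee_pos: [0.5449, 0.3658, 0.2608]
orientation: [-0.0, 0.696, 0.718, 0.0]
ft_force: [3.4, 1.8, 4.6]
width: 0.0165
```

Request:
move_arm:
  commands:
    - {"hand":-1,"travel":[0,0,1],"turn":0}
    - {"hand":-1,"travel":[0,0,1],"turn":0}
    - {"hand":-1,"travel":[0,0,0],"turn":0}
    - {"hand":-1,"travel":[0,0,0],"turn":0}
    - {"hand":-1,"travel":[0,0,0],"turn":0}
    - {"hand":-1,"travel":[0,0,0],"turn":0}
    - {"hand":-1,"travel":[0,0,0],"turn":0}
    - {"hand":-1,"travel":[0,0,0],"turn":0}
    - {"hand":-1,"travel":[0,0,0],"turn":0}
    - {"hand":-1,"travel":[0,0,0],"turn":0}

```text
clock: 64.35
ee_pos: [0.5449, 0.3658, 0.2603]
orientation: [0.0, 0.696, 0.718, 0.0]
ft_force: [0.6, -0.8, 9.3]
width: 0.0161
```

Request:
move_arm:
  commands:
    - {"hand":-1,"travel":[0,0,-2],"turn":0}
    - {"hand":-1,"travel":[0,0,-2],"turn":0}
    - {"hand":-1,"travel":[0,0,-2],"turn":0}
    - {"hand":-1,"travel":[0,0,0],"turn":0}
    - {"hand":-1,"travel":[0,0,0],"turn":0}
    - {"hand":-1,"travel":[0,0,0],"turn":0}
    - {"hand":-1,"travel":[0,0,0],"turn":0}
    - {"hand":-1,"travel":[0,0,0],"turn":0}
    - {"hand":-1,"travel":[0,0,0],"turn":0}
    - {"hand":-1,"travel":[0,0,0],"turn":0}

```text
clock: 65.35
ee_pos: [0.5445, 0.3657, 0.2612]
orientation: [-0.001, 0.696, 0.718, -0.001]
ft_force: [6.6, 4.3, -10.1]
width: 0.0165
```

Pulling up gives a firm −10 N with no rise, so it is latched. Release and go for the second fresh cassette.

Request:
move_arm:
  commands:
    - {"hand":-1,"travel":[0,0,2],"turn":0}
    - {"hand":-1,"travel":[0,0,1.5],"turn":0}
    - {"hand":-0.4,"travel":[0,0,0],"turn":0}
    - {"hand":-0.1,"travel":[0,0,0],"turn":0}
    - {"hand":0,"travel":[0,0,0],"turn":0}
    - {"hand":0,"travel":[0,0,0],"turn":0}
    - {"hand":0,"travel":[0,0,-5],"turn":0}
    - {"hand":0,"travel":[0,0,-20],"turn":0}
    - {"hand":0,"travel":[0,0,-35],"turn":0}
    - {"hand":0,"travel":[0,0,-40],"turn":-6.8}

```text
clock: 66.35
ee_pos: [0.5441, 0.3654, 0.3613]
orientation: [-0.001, 0.651, 0.759, -0.001]
ft_force: [0.6, 0.6, 0.6]
width: 0.0426
```

Request:
move_arm:
  commands:
    - {"hand":0,"travel":[-13,-24,0],"turn":0}
    - {"hand":0,"travel":[-14,-25,0],"turn":0}
    - {"hand":0,"travel":[-14,-25,0],"turn":0}
    - {"hand":0,"travel":[-14,-25,0],"turn":0}
    - {"hand":0,"travel":[-14,-25,0],"turn":0}
    - {"hand":0,"travel":[-14,-25,0],"turn":0}
    - {"hand":0,"travel":[-11.8,-23,0],"turn":0}
    - {"hand":0,"travel":[0,0,0],"turn":0}
    - {"hand":0,"travel":[0,0,0],"turn":0}
    - {"hand":0,"travel":[0,0,0],"turn":0}

```text
clock: 67.35
ee_pos: [0.3896, 0.2465, 0.3616]
orientation: [0.0, 0.652, 0.758, 0.0]
ft_force: [-0.4, -0.2, 0.3]
width: 0.0428
```

```bash
python3 - <<'E'
from h import *
go(.389,.2460,.2365,8.7)
s=snap('side','s23')
for f in('s20','s23'):
  for b in blobs(load(f),(100,150,100),(120,255,255),(236,155,262,180)): print(f,b.mean(0).round(1))
E
```

```text
t 67.35 p [0.3896 0.2465 0.3616] yaw 8.64 z [ 0.  0. -1.] F [-0.4 -0.2  0.3] w 0.0428 q [ 0.3  -0.2   1.73  0.    1.61  0.15]
travel [ -0.4  -0.7 125.1] turn -0.1
s20 [248.3 162.4]
s23 [249.1 162. ]
```

Request:
move_arm:
  commands:
    - {"hand":0,"travel":[-0.4,-0.5,20],"turn":0}
    - {"hand":0,"travel":[0,0,30],"turn":0}
    - {"hand":0,"travel":[0,0,30],"turn":0}
    - {"hand":0,"travel":[0,0,20],"turn":0}
    - {"hand":0,"travel":[0,0,12],"turn":0}
    - {"hand":0,"travel":[0,0,8],"turn":0}
    - {"hand":0,"travel":[0,0,5],"turn":0}
    - {"hand":0,"travel":[0,0,0],"turn":0}
    - {"hand":-1,"travel":[0,0,0],"turn":0}
    - {"hand":-1,"travel":[0,0,0],"turn":0}
  squeeze: 70

```text
clock: 68.4
ee_pos: [0.3891, 0.2459, 0.2375]
orientation: [0.0, 0.652, 0.758, 0.001]
ft_force: [-1.5, -1.0, 1.8]
width: 0.0162
```

Request:
move_arm:
  commands:
    - {"hand":-1,"travel":[0,0,0],"turn":0}
    - {"hand":-1,"travel":[0,0,0],"turn":0}
    - {"hand":-1,"travel":[0,0,0],"turn":0}
    - {"hand":-1,"travel":[0,0,-10],"turn":0}
    - {"hand":-1,"travel":[0,0,-20],"turn":0}
    - {"hand":-1,"travel":[0,0,-25],"turn":0}
    - {"hand":-1,"travel":[0,0,-30],"turn":0}
    - {"hand":-1,"travel":[0,0,-30],"turn":0}
    - {"hand":-1,"travel":[0,0,-10],"turn":6.8}
    - {"hand":-1,"travel":[0,0,0],"turn":0}

```text
clock: 69.4
ee_pos: [0.3894, 0.2459, 0.3636]
orientation: [0.001, 0.696, 0.718, 0.002]
ft_force: [-0.6, 0.3, -0.8]
width: 0.0161
```

```bash
python3 - <<'E'
from h import *
go(.5478,.2826,.3155,1.9)
E
```

```text
t 69.4 p [0.3894 0.2459 0.3636] yaw 1.82 z [ 0.004  0.001 -1.   ] F [-0.6  0.3 -0.8] w 0.0161 q [ 0.3  -0.2   1.73 -0.    1.61  0.27]
travel [ 31.6 159.3  48.8] turn -0.1
```

Request:
move_arm:
  commands:
    - {"hand":-1,"travel":[3.6,18,0],"turn":0}
    - {"hand":-1,"travel":[5,25,0],"turn":0}
    - {"hand":-1,"travel":[5,25,0],"turn":0}
    - {"hand":-1,"travel":[5,25,0],"turn":0}
    - {"hand":-1,"travel":[5,25,0],"turn":0}
    - {"hand":-1,"travel":[4,21,0],"turn":0}
    - {"hand":-1,"travel":[4,20.3,0],"turn":0}
    - {"hand":-1,"travel":[0,0,0],"turn":0}
    - {"hand":-1,"travel":[0,0,10],"turn":0}
    - {"hand":-1,"travel":[0,0,15],"turn":0}

```text
clock: 70.4
ee_pos: [0.5464, 0.2824, 0.3358]
orientation: [0.0, 0.695, 0.719, 0.0]
ft_force: [0.4, 0.2, -0.9]
width: 0.0159
```

Request:
move_arm:
  commands:
    - {"hand":-1,"travel":[0,0,10],"turn":0}
    - {"hand":-1,"travel":[0,0,8],"turn":0}
    - {"hand":-1,"travel":[0,0,5],"turn":0}
    - {"hand":-1,"travel":[0,0,0],"turn":0}
    - {"hand":-1,"travel":[0,0,0],"turn":0}
    - {"hand":-1,"travel":[0,0,0],"turn":0}
    - {"hand":-1,"travel":[0,0,0],"turn":0}
    - {"hand":-1,"travel":[0,0,0],"turn":0}
    - {"hand":-1,"travel":[0,0,0],"turn":0}
    - {"hand":-1,"travel":[0,0,0],"turn":0}

```text
clock: 71.4
ee_pos: [0.5469, 0.2824, 0.3134]
orientation: [0.0, 0.696, 0.718, 0.0]
ft_force: [-0.0, -0.1, -0.9]
width: 0.0157
```

```bash
python3 - <<'E'
from h import *
go(.5478,.2826,.293,1.9)
s=snap('side','s24')
# held cassette rib, compared with the prediction from the tool pose
for b in blobs(s,(100,80,40),(125,255,255),(262,165,308,205)): print(b.round(0).tolist())
p=ctrl.get_state()['ee_pos'];print([proj(s,p+np.array([.009,dy,-.0764+dz])).round(1).tolist() for dy in(-.022,.022) for dz in(.05,.072)])
E
```

```text
t 71.4 p [0.5469 0.2824 0.3134] yaw 1.84 z [ 0.  0. -1.] F [-0.  -0.1 -0.9] w 0.0157 q [0.28 0.23 1.39 0.   1.52 0.25]
travel [ 0.2  0.9 20.4] turn -0.1
[[273.0, 179.0], [282.0, 178.0], [283.0, 191.0], [275.0, 192.0]]
[[292.0, 188.0], [293.0, 179.0], [297.0, 179.0], [296.0, 188.0]]
[[276.7, 192.3], [277.1, 184.2], [297.0, 188.0], [297.7, 179.9]]
```

Request:
move_arm:
  commands:
    - {"hand":-1,"travel":[0,0.6,4],"turn":0}
    - {"hand":-1,"travel":[0,0,4],"turn":0}
    - {"hand":-1,"travel":[0,0,4],"turn":0}
    - {"hand":-1,"travel":[0,0,3],"turn":0}
    - {"hand":-1,"travel":[0,0,3],"turn":0}
    - {"hand":-1,"travel":[0,0,3],"turn":0}
    - {"hand":-1,"travel":[0,0,0],"turn":0}
    - {"hand":-1,"travel":[0,0,0],"turn":0}
    - {"hand":-1,"travel":[0,0,0],"turn":0}
    - {"hand":-1,"travel":[0,0,0],"turn":0}

```text
clock: 72.45
ee_pos: [0.5477, 0.2823, 0.2921]
orientation: [0.0, 0.696, 0.718, 0.0]
ft_force: [2.7, -1.4, -2.1]
width: 0.0161
```

Request:
move_arm:
  commands:
    - {"hand":-1,"travel":[0,0,3],"turn":0}
    - {"hand":-1,"travel":[0,0,3],"turn":0}
    - {"hand":-1,"travel":[0,0,3],"turn":0}
    - {"hand":-1,"travel":[0,0,3],"turn":0}
    - {"hand":-1,"travel":[0,0,0],"turn":0}
    - {"hand":-1,"travel":[0,0,0],"turn":0}
    - {"hand":-1,"travel":[0,0,0],"turn":0}
    - {"hand":-1,"travel":[0,0,0],"turn":0}
    - {"hand":-1,"travel":[0,0,0],"turn":0}
    - {"hand":-1,"travel":[0,0,0],"turn":0}

```text
clock: 73.45
ee_pos: [0.5476, 0.2824, 0.2803]
orientation: [0.0, 0.696, 0.718, 0.0]
ft_force: [5.2, 0.7, -0.7]
width: 0.0159
```

Request:
move_arm:
  commands:
    - {"hand":-1,"travel":[0,0,3],"turn":0}
    - {"hand":-1,"travel":[0,0,3],"turn":0}
    - {"hand":-1,"travel":[0,0,2],"turn":0}
    - {"hand":-1,"travel":[0,0,2],"turn":0}
    - {"hand":-1,"travel":[0,0,2],"turn":0}
    - {"hand":-1,"travel":[0,0,2],"turn":0}
    - {"hand":-1,"travel":[0,0,2],"turn":0}
    - {"hand":-1,"travel":[0,0,0],"turn":0}
    - {"hand":-1,"travel":[0,0,0],"turn":0}
    - {"hand":-1,"travel":[0,0,0],"turn":0}

```text
clock: 74.45
ee_pos: [0.5476, 0.2824, 0.2644]
orientation: [0.0, 0.696, 0.718, 0.0]
ft_force: [4.6, -0.4, 3.0]
width: 0.016
```

Request:
move_arm:
  commands:
    - {"hand":-1,"travel":[0,0,1],"turn":0}
    - {"hand":-1,"travel":[0,0,1],"turn":0}
    - {"hand":-1,"travel":[0,0,1],"turn":0}
    - {"hand":-1,"travel":[0,0,1],"turn":0}
    - {"hand":-1,"travel":[0,0,0],"turn":0}
    - {"hand":-1,"travel":[0,0,0],"turn":0}
    - {"hand":-1,"travel":[0,0,0],"turn":0}
    - {"hand":-1,"travel":[0,0,0],"turn":0}
    - {"hand":-1,"travel":[0,0,0],"turn":0}
    - {"hand":-1,"travel":[0,0,0],"turn":0}

```text
clock: 75.45
ee_pos: [0.5476, 0.2824, 0.2614]
orientation: [0.0, 0.696, 0.718, 0.0]
ft_force: [2.3, -1.5, 8.4]
width: 0.016
```

Request:
move_arm:
  commands:
    - {"hand":-1,"travel":[0,0,1],"turn":0}
    - {"hand":-1,"travel":[0,0,1],"turn":0}
    - {"hand":-1,"travel":[0,0,0],"turn":0}
    - {"hand":-1,"travel":[0,0,-2],"turn":0}
    - {"hand":-1,"travel":[0,0,-2],"turn":0}
    - {"hand":-1,"travel":[0,0,-2],"turn":0}
    - {"hand":-1,"travel":[0,0,-1],"turn":0}
    - {"hand":-1,"travel":[0,0,0],"turn":0}
    - {"hand":-1,"travel":[0,0,0],"turn":0}
    - {"hand":-1,"travel":[0,0,0],"turn":0}

```text
clock: 76.45
ee_pos: [0.5472, 0.2823, 0.2623]
orientation: [-0.001, 0.696, 0.718, -0.001]
ft_force: [8.5, 1.4, -6.9]
width: 0.0162
```

Latched as well: it resists the pull. Release, then move over the lying handle grip.

Request:
move_arm:
  commands:
    - {"hand":-1,"travel":[0,0,2],"turn":0}
    - {"hand":-1,"travel":[0,0,1.5],"turn":0}
    - {"hand":-0.4,"travel":[0,0,0],"turn":0}
    - {"hand":-0.1,"travel":[0,0,0],"turn":0}
    - {"hand":0,"travel":[0,0,0],"turn":0}
    - {"hand":0,"travel":[0,0,0],"turn":0}
    - {"hand":0,"travel":[0,0,-5],"turn":0}
    - {"hand":0,"travel":[0,0,-20],"turn":0}
    - {"hand":0,"travel":[0,0,-35],"turn":0}
    - {"hand":0,"travel":[0,0,-40],"turn":0}

```text
clock: 77.45
ee_pos: [0.5466, 0.2822, 0.3618]
orientation: [-0.001, 0.696, 0.718, -0.001]
ft_force: [-0.2, 0.4, -0.5]
width: 0.0427
```

Request:
move_arm:
  commands:
    - {"hand":0,"travel":[7,14.6,0],"turn":0}
    - {"hand":0,"travel":[12,23,0],"turn":0}
    - {"hand":0,"travel":[12,23,0],"turn":0}
    - {"hand":0,"travel":[12,24,0],"turn":0}
    - {"hand":0,"travel":[0,0,0],"turn":0}
    - {"hand":0,"travel":[0,0,15],"turn":0}
    - {"hand":0,"travel":[0,0,25],"turn":0}
    - {"hand":0,"travel":[0,0,25],"turn":0}
    - {"hand":0,"travel":[0,0,15],"turn":0}
    - {"hand":0,"travel":[0,0,0],"turn":0}

```text
clock: 78.45
ee_pos: [0.6287, 0.3274, 0.2785]
orientation: [-0.001, 0.696, 0.718, -0.003]
ft_force: [0.1, -0.4, -0.1]
width: 0.0424
```

```bash
python3 - <<'E'
from h import *
go(.6305,.328,.230,1.9)
E
```

```text
t 78.45 p [0.6287 0.3274 0.2785] yaw 1.84 z [-0.006 -0.002 -1.   ] F [ 0.1 -0.4 -0.1] w 0.0424 q [ 0.31  0.5   1.12 -0.    1.53  0.28]
travel [ 0.6  2.1 48.5] turn -0.1
```

Request:
move_arm:
  commands:
    - {"hand":0,"travel":[0.5,1,12],"turn":0}
    - {"hand":0,"travel":[0,0,14],"turn":0}
    - {"hand":0,"travel":[0,0,12],"turn":0}
    - {"hand":0,"travel":[0,0,8],"turn":0}
    - {"hand":0,"travel":[0,0,2],"turn":0}
    - {"hand":-1,"travel":[0,0,0],"turn":0}
    - {"hand":-1,"travel":[0,0,0],"turn":0}
    - {"hand":-1,"travel":[0,0,0],"turn":0}
    - {"hand":-1,"travel":[0,0,0],"turn":0}
    - {"hand":-1,"travel":[0,0,0],"turn":0}
  squeeze: 30

```text
clock: 79.45
ee_pos: [0.63, 0.3287, 0.2344]
orientation: [-0.001, 0.695, 0.719, -0.002]
ft_force: [-8.1, -0.7, 3.1]
width: 0.0132
```

Request:
move_arm:
  commands:
    - {"hand":-1,"travel":[0,-2.2,-8.2],"turn":0}
    - {"hand":-1,"travel":[0,-3.1,-7.9],"turn":0}
    - {"hand":-1,"travel":[0,-3.9,-7.6],"turn":0}
    - {"hand":-1,"travel":[0,-4.6,-7.1],"turn":0}
    - {"hand":-1,"travel":[0,-5.2,-6.7],"turn":0}
    - {"hand":-1,"travel":[0,-6,-6.1],"turn":0}
    - {"hand":-1,"travel":[0,-6.5,-5.5],"turn":0}
    - {"hand":-1,"travel":[0,0,0],"turn":0}
    - {"hand":-1,"travel":[0,0,0],"turn":0}
    - {"hand":-1,"travel":[0,0,0],"turn":0}
  squeeze: 30

```text
clock: 80.45
ee_pos: [0.6016, 0.3277, 0.2853]
orientation: [0.001, 0.696, 0.718, 0.002]
ft_force: [4.8, -0.1, 6.1]
width: 0.0137
```

Request:
move_arm:
  commands:
    - {"hand":-1,"travel":[0,-7,-4.8],"turn":0}
    - {"hand":-1,"travel":[0,-7.4,-4],"turn":0}
    - {"hand":-1,"travel":[0,-7.9,-3.3],"turn":0}
    - {"hand":-1,"travel":[0,-8.1,-2.6],"turn":0}
    - {"hand":-1,"travel":[0,-8.3,-1.6],"turn":0}
    - {"hand":-1,"travel":[0,-8.5,-0.9],"turn":0}
    - {"hand":-1,"travel":[0,-2,0],"turn":0}
    - {"hand":-1,"travel":[0,0,0],"turn":0}
    - {"hand":-1,"travel":[0,0,0],"turn":0}
    - {"hand":-1,"travel":[0,0,0],"turn":0}
  squeeze: 30

```text
clock: 81.45
ee_pos: [0.5545, 0.3262, 0.307]
orientation: [0.004, 0.696, 0.718, 0.006]
ft_force: [4.2, -1.5, 17.8]
width: 0.0133
```

```bash
python3 - <<'E'
from h import *
st();s=snap('side','s25')
# black grip pixels in side view, compare with start of run
for f in('side0','s3','s25'):
  g=load(f)['pixels'].max(2); 
  for b in blobs(load(f),(0,0,0),(180,120,55),(270,165,340,245),20): print(f,b.round(0).tolist())
for th in(0,.1,.2,.3): print(th,[proj(s,[.5476+.085*np.sin(th)-dy*.033,.323+dy,.205+.085*np.cos(th)]).round(1).tolist() for dy in(-.05,.05)])
E
```

```text
t 81.45 p [0.5545 0.3262 0.307 ] yaw 1.8 z [ 0.013  0.003 -1.   ] F [ 4.2 -1.5 17.8] w 0.0133 q [ 0.35  0.3   1.33 -0.    1.51  0.31]
side0 [[277.0, 203.0], [293.0, 199.0], [294.0, 204.0], [278.0, 208.0]]
side0 [[284.0, 190.0], [329.0, 180.0], [330.0, 185.0], [285.0, 196.0]]
side0 [[313.0, 194.0], [329.0, 190.0], [330.0, 196.0], [314.0, 199.0]]
s3 [[282.0, 202.0], [293.0, 199.0], [294.0, 204.0], [283.0, 207.0]]
s3 [[295.0, 235.0], [338.0, 223.0], [341.0, 230.0], [298.0, 243.0]]
s3 [[313.0, 194.0], [326.0, 191.0], [327.0, 196.0], [314.0, 199.0]]
s3 [[314.0, 165.0], [339.0, 165.0], [339.0, 203.0], [314.0, 203.0]]
s25 [[280.0, 168.0], [328.0, 160.0], [332.0, 184.0], [284.0, 193.0]]
0 [[281.5, 187.8], [325.9, 177.4]]
0.1 [[282.9, 190.7], [327.6, 180.1]]
0.2 [[284.3, 193.9], [329.2, 183.1]]
0.3 [[285.7, 197.3], [330.7, 186.4]]
```

Request:
move_arm:
  commands:
    - {"hand":-1,"travel":[0,-2,-2],"turn":0}
    - {"hand":-1,"travel":[0,-2,-1],"turn":0}
    - {"hand":-1,"travel":[0,0,0],"turn":0}
    - {"hand":-0.7,"travel":[0,0,0],"turn":0}
    - {"hand":-0.4,"travel":[0,0,0],"turn":0}
    - {"hand":0,"travel":[0,0,0],"turn":0}
    - {"hand":0,"travel":[0,0,0],"turn":0}
    - {"hand":0,"travel":[0,0,-15],"turn":0}
    - {"hand":0,"travel":[0,0,-25],"turn":0}
    - {"hand":0,"travel":[0,0,-25],"turn":0}

```text
clock: 82.5
ee_pos: [0.5465, 0.3259, 0.3692]
orientation: [-0.0, 0.696, 0.718, -0.001]
ft_force: [0.5, -0.1, 1.2]
width: 0.0426
```

Request:
move_arm:
  commands:
    - {"hand":0,"travel":[30,0,0],"turn":0}
    - {"hand":0,"travel":[30,-20,0],"turn":0}
    - {"hand":0,"travel":[30,-35,0],"turn":0}
    - {"hand":0,"travel":[30,-40,0],"turn":0}
    - {"hand":0,"travel":[30,-45,0],"turn":0}
    - {"hand":0,"travel":[20,-45,0],"turn":0}
    - {"hand":0,"travel":[10,-45,0],"turn":0}
    - {"hand":0,"travel":[0,-45,0],"turn":0}
    - {"hand":0,"travel":[0,0,0],"turn":0}
    - {"hand":0,"travel":[0,0,0],"turn":0}

```text
clock: 83.5
ee_pos: [0.2691, 0.495, 0.3692]
orientation: [0.0, 0.695, 0.719, 0.001]
ft_force: [-0.3, 0.2, -0.3]
width: 0.0426
```

```bash
python3 - <<'E'
from h import *
st();s=snap('side','s26');t=snap('top','t26')
for f,c in(('side0',load('side0')),('s26',s)):
  for b in blobs(c,(0,0,0),(180,120,55),(270,165,340,245),20): print(f,'black',b.mean(0).round(1),b.round(0).tolist())
for f in('top0','t26'):
  for b in blobs(load(f),(0,0,0),(180,120,60),(195,125,255,142),20): print(f,'grip',b.mean(0).round(1))
for n,lo,hi,roi,z in(('fresh',(100,150,195),(120,255,255),(195,140,262,158),.256),('dirty',(100,80,60),(125,255,195),(285,138,318,188),.268)):
  for b in blobs(t,lo,hi,roi): print(n,b.mean(0).round(1),*box(t,b,z))
from itertools import product
print([proj(s,[x,y,z]).round(1).tolist() for x,y,z in((.5448,.3657,.252),(.5476,.2824,.252))])
for b in blobs(s,(100,80,40),(125,255,255),(265,175,345,215)): print('s fresh',b.mean(0).round(1))
E
```

```text
t 83.5 p [0.2691 0.495  0.3692] yaw 1.94 z [ 0.001  0.001 -1.   ] F [-0.3  0.2 -0.3] w 0.0426 q [ 0.86  0.08  1.45 -0.    1.61  0.82]
side0 black [285.4 203.7] [[277.0, 203.0], [293.0, 199.0], [294.0, 204.0], [278.0, 208.0]]
side0 black [306.8 187.8] [[284.0, 190.0], [329.0, 180.0], [330.0, 185.0], [285.0, 196.0]]
side0 black [321.6 194.8] [[313.0, 194.0], [329.0, 190.0], [330.0, 196.0], [314.0, 199.0]]
s26 black [304.6 183.3] [[282.0, 186.0], [326.0, 175.0], [327.0, 181.0], [283.0, 191.0]]
top0 grip [224.7 132.5]
t26 grip [225.1 134.1]
dirty [301.9 142. ] [0.5481 0.1541] [0.0178 0.0426] -2.8
dirty [305.6 176.6] [0.468  0.1499] [0.017  0.0429] -3.7
[[320.7, 191.0], [284.7, 199.8]]
s fresh [284.2 201.7]
s fresh [320.1 193.2]
```

Checks agree: the handle is at about 0.04 rad, both dirty cassettes are within 1 mm of the slot centres, and the fresh ones sit at or below the height the latched dirty ones had at the start. Handing in.

```bash
python3 -c "
from h import *
st();print(finish_job())"
```

```text
t 83.6 p [0.2707 0.4948 0.3686] yaw 1.79 z [ 0.001  0.    -1.   ] F [0.5 0.2 0.1] w 0.0426 q [ 0.86  0.08  1.45 -0.    1.61  0.82]
the job is handed in; nothing more can be done
None
```

The job is handed in at 83.6 s of the 208 s allowed; `finish_job` gave no verdict. I swung the handle back to its stop and ejected both dirty cassettes. dirty_1 went into slot_2 and dirty_2 into slot_1. The two fresh cassettes are latched in bay_1 and bay_2, and the handle is upright again.

**Last checks**
- **Dirty cassettes:** measured at (0.548, 0.154) and (0.468, 0.150), within about 1 mm of the slot centres. Each was pushed down onto its seat.
- **Fresh cassettes:** each resisted a pull of 7 to 10 N, so both are latched. In the side view they sit at or slightly below the height the dirty ones had at the start.
- **Handle:** about 0.04 rad from upright at the end. When swung back it came to about 1.36 rad, worked out from the tool path, and it stayed at rest after I let go.
- **Robot:** about 0.33 m clear of the handle, and the force reads near zero.

**What disagreed or went wrong**
- **Pedal presses:** I pressed with up to 33 N against the 5 to 8 N stated. The pedals hit a hard stop, and I repeated presses (twice on pedal 1, three times on pedal 2) before trusting the eject. At first I blamed the gripper knuckle resting on the cassette, but turning the jaws 90° gave the same stop. Both cassettes rose only about 3 mm in the side view, not 9 mm, yet both lifted out freely.
- **Knocked cassette:** one fresh cassette was knocked aside during the run; I measured it again before grasping it.
- **Not checked:** I did not measure the cup and knob at the end, but the arm was never near them. I saw no slackening of the grip.

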